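# Snap a spindle clip home with the fork tool

### The arm

A 7-joint arm with a two-finger parallel gripper is mounted at the origin on a cart in front of the work surface, level with it; the furniture and walls round the work are solid. World frame = base frame: x ahead of the robot, y to its left, z up, the work surface at z = 0. Lengths are in m, angles in rad, forces in N, time in s.
With the tool pointing down it reaches from about 0.4 to 0.85 m from the base axis. Payload 4.5 kg.
Tool frame: the origin (TCP) lies midway between the tips of the shut fingers; the grasp point (between the pads) lies 19 mm behind it (r.hold_point_z is the distance from the TCP to the grasp point, in m); z points along the fingers, y is the direction in which the jaws open and shut (so a half turn about z gives the same grasp; the last joint's range is limited). The gripper opens to 88 mm and grips with 3 to 60 N. Pads are 18 mm wide; open, the fingers measure 123 mm over their backs; the gripper's body (75 mm by 187 mm) begins 45 mm behind the grasp point.
Start: joints at [1.227, 0.689, -0.195, 1.565, 0.157, 0.902, -0.215], TCP at [0.231, -0.581, 0.239] pointing down, gripper open.
Joint ranges: [-3.01, 3.01], [-0.46, 2.08], [-1.47, 1.51], [0.13, 2.56], [-1, 4.14], [0.04, 2.09], [-2.66, 2.66]. Speed limits (rad/s): [2.57, 2.57, 3.14, 3.14, 3.14, 3.14, 3.14].

### API

Orientations are given as a unit quaternion [x, y, z, w].
In Python, from plant import r gives the robot as it stands. The module is installed in compiled form; this text tells all that it offers.
- The arm moves only by the tool move_arm, never from a script. Its arguments are lists of equal length, an entry for each row: "turn": the turn, a rotation vector about the tool's x, y, z in units of 2 pi rad (1.0 is 2 pi rad), a list of three; "dp": the shift along the tool's x, y, z in units of 2.5 cm (1.0 is 2.5 cm), a list of three; "jaw": the closure, from -1 (fully open) to 1 (shut), so that 0 is half open. In form: {"turn": [[wx, wy, wz], ...], "dp": [[x, y, z], ...], "jaw": [jaw, ...]}. A call has 1 to 10 rows; each row shifts and turns the commanded pose from where the row before left it, along the tool's axes as they then stand; what a row does not reach is not made up. A row lasts 1/12 s, in which the tool goes at most 41.7 mm and 7.16 degrees, less where a joint would pass 70% of its speed; a pose out of reach is approached as far as the arm can. A call with a number of a shift or a turn outside -1 to 1 is refused whole. A call with a gripper value outside its range is refused whole. The fingers move at their own pace and stop on an object; "newtons" is the grip in N (left out, the last holds). Time passes only in rows, so rows that do not move let the fingers close. It gives the time, the measured TCP pose, the force and the opening at its end, in the units of the state.
- r.get_state(): the state, without advancing time (a new reading comes with each control period).
- r.snapshot(name): name is "scene" or "top" or "wrist"; returns a dict with "frame" (480x640x3 uint8, blue, green, red), "mtx" (3x3 intrinsics, pixels), "origin" and "orientation" of the camera in the world; the wrist camera has in their place "tool_from_camera" (4x4, takes a point from camera to tool coordinates, whose origin is the TCP and whose axes are the flange's). Camera axes: x right, y up, looking along -z (the intrinsics and any distortion apply to the point x, -y, -z); pixel columns grow to the right and rows downward; lengths in m; the calibration is good to about 2 mm. A picture is of the moment at which its call begins: read the wrist's pose just before it. There is no depth.
- r.finish_job(): hands the job in, once; it reports no verdict.
The state is a dict: "clock": time; "q": joint angles; "qd": joint speeds; "joint_torque": joint torques, N m; "tool_pos": TCP position; "eef_rot": TCP orientation; "contact_force": force on the tool from outside, world axes, zero at the start; "moment": the same for the moment, N m; "opening": opening from 0.0 (shut) to 1.0 (fully open).
Only numpy, scipy, OpenCV 4.12 (cv2) and the standard library are available. Lean on these libraries where they do the work, as an engineer would, in place of code of your own. Each camera call takes 0.05 s, during which the arm holds its last target.

### The job

Take the fork tool from the cork mat and, with its fork behind the loose split clip on the bearing block, push the clip sideways onto the spindle until it snaps into the groove, then keep a firm, steady press of about 17 N on it with the fork for a second to prove that it is fully home. Never push with more than 25 N, and move the clip only with the fork, never with the gripper. Lay the fork tool flat back wholly on the mat and leave the other things where they stand.

Things in the scene. Friction and masses are not known exactly. Their poses are not given: they have to be found in the camera images.
- bearing_block: Green bearing block of a banding wheel, fixed, with a flat polished steel top (friction about 0.2). Foot 190 x 110 mm; steel top 180 (x) x 94 (y) mm, 40 mm above the table. Origin under its centre, on the table. +x is the direction in which the clip is pushed, roughly away from the robot. The upright spindle stands on the top, 50 mm from the block's centre along +x.
- groove (a point): Centre of the spindle's groove, 3 mm above the steel top; axes as the block's. The groove is 16 mm in diameter and 8 mm high and begins at the steel top; above it the spindle is 25 mm in diameter, then tapers to 14 mm; it ends 40 mm above the steel top.
- clip: Loose brass split clip, 6 mm thick, flat on the steel top in front of the spindle. Origin on its underside, at the centre of the 16 mm circle that it grips. +x points out of its mouth, towards the spindle. Two springy arms, about 32 mm wide over both, reach forward to x = +13 mm; their lips at x = +6 mm leave 12 mm between them. Behind, a 34 mm wide bridge, x = -8 to -16 mm.
- clip_centre (a point): Centre of the circle that the clip grips, 3 mm above its underside; axes as the clip's. Lies at the groove's centre when home. As the clip is pushed on, the resistance rises to about 8 N, drops when the lips snap past the groove's middle, and rises again, stiffly, when the bridge meets the groove.
- clip_back (a point): Middle of the flat back face of the clip's bridge, 16 mm behind the clip's centre, 3 mm above its underside; the prong ends push here on both sides of a tab, 6 mm wide and 6 mm high, that stands out 15 mm backwards from the middle of this face.
- fork: Fork tool, about 120 g, lying flat on the cork mat. Origin on its underside, +x towards the fork. Wooden handle x = -70 to +2 mm, 16 mm wide (y), 36 mm high: grip it across y. A flat steel blade 6 mm thick, flush with the underside, leads on to a fork whose two prongs end at x = +63 mm.
- fork_tip (a point): Middle between the ends of the two prongs, 3 mm above the tool's underside; axes as the fork's. Prongs 26 mm wide over both, the slot between them 9 mm wide and 19 mm deep. The clip's tab goes into the slot, and both prong ends push on the clip's back face.
- fork_tail (a point): Rear end of the fork tool's handle, 3 mm above its underside; axes as the fork's.
- cork_mat: Cork mat, 240 (x) x 130 (y) x 4 mm thick, fixed to the table. Origin at the centre of its underside on the table.
- jar_green: Green glass test jar with a green cap, 49 mm wide, 64 mm high, a bystander. Origin under its centre.
- beaker: Light grey plastic beaker, 70 mm wide, 78 mm high, a bystander. Origin under its centre.
- tape_roll: Tan roll of tape lying flat, 64 mm wide, 24 mm high, a bystander. Origin under its centre.
- tile_blue: Blue glazed test tile, 55 x 38 x 7 mm, a bystander. Origin under its centre.

How it is judged:
On the way:
1. with the clip home in the groove, the fork presses on it with 10 to 25 N for at least 0.4 s (horizontal distance between clip_centre and groove below 0.0025 m and z of clip_centre in the frame of groove between -0.003 and 0.003 m and angle between clip's own z axis and vertical below 0.1 rad and contact force between fork and clip above 10 N), for 0.4 s.
At the end, for the whole second after the job is handed in: The clip sits in the groove (its centre within 2.5 mm of the groove's axis and 3 mm in height, lying flat within 0.1 rad), and the fork tool lies flat and at rest with both its ends over the cork mat, the blade within 10 mm of the mat's surface (horizontal distance between clip_centre and groove below 0.0025 m and z of clip_centre in the frame of groove between -0.003 and 0.003 m and angle between clip's own z axis and vertical below 0.1 rad and x of fork_tip in the frame of cork_mat between -0.12 and 0.12 m and y of fork_tip in the frame of cork_mat between -0.065 and 0.065 m and z of each of fork_tip, fork_tail in the frame of cork_mat below 0.012 m and x of fork_tail in the frame of cork_mat between -0.12 and 0.12 m and y of fork_tail in the frame of cork_mat between -0.065 and 0.065 m and linear speed of each of fork, clip below 0.02 m/s); the robot touches nothing.
It fails at once if the fork pushes on the clip with more than 25 N (contact force between fork and clip above 25 N).
It fails at once if the fork presses on the bearing block with more than 25 N (contact force between fork and bearing_block above 25 N).
It fails at once if the gripper touches the clip (contact force between any of the fingers, the arm and clip above 0.5 N).
It fails at once if a bystander (green-capped jar, beaker, tape roll or blue tile) is moved by more than 25 mm (distance of any of jar_green, beaker, tape_roll, tile_blue from where it was at the start of the episode above 0.025 m).
It also fails if it takes over 67 s, if anything falls off the work surface, if the arm or the gripper's body presses on something with over 40 N, if the wrist force passes 120 N, or if a joint passes its speed limit or range.

## Working session

There is one attempt and no reset: what is moved stays moved. The work goes in short steps, Python scripts to look and compute and a tool call to move; the robot and the scene stay as the last step left them, time stands still between calls to the robot, and variables do not carry over. Pictures are saved under pics/ and viewed, and the job is handed in when it is done.

Besides the shell and the picture viewer there is one more tool, called after ">>>" as a command line: name --argument value ..., lists and objects as JSON in quotes. move_arm: Moves the arm, as the interface text tells. Shifts and turns lie within -1 to 1; 1 stands for 2.5 cm of shift or 2 pi rad of turn. Its arguments: {"type":"object","properties":{"turn":{"type":"array","items":{"type":"array","items":{"type":"number","minimum":-1,"maximum":1}}},"dp":{"type":"array","items":{"type":"array","items":{"type":"number","minimum":-1,"maximum":1}}},"jaw":{"type":"array","items":{"type":"number"}},"newtons":{"type":"number"}},"required":["turn","dp","jaw"]}

```bash
mkdir -p pics; python3 - <<'E'
from plant import r
import cv2,json
s=r.get_state(); print(s)
for n in("scene","top","wrist"):
    d=r.snapshot(n); cv2.imwrite(f"pics/{n}0.png",d["frame"]); print(n,{k:v.tolist() if hasattr(v,'tolist') else v for k,v in d.items() if k!="frame"})
print(r.hold_point_z)
E
```

```text
{'clock': 0.0, 'q': array([ 1.22681702,  0.6899845 , -0.19450068,  1.5663512 ,  0.15731495,
        0.90249047, -0.21511766]), 'qd': array([-0.00026792, -0.00019149, -0.00047805, -0.00015685, -0.00212543,
        0.00063814, -0.00115699]), 'joint_torque': array([ 1.87274111e-06, -5.27558041e+01, -1.26709800e+00, -1.53426343e+01,
       -5.27419941e-02,  6.64226536e-03,  1.53229444e-04]), 'tool_pos': array([ 0.23024514, -0.58036097,  0.23790746]), 'eef_rot': array([ 9.82206656e-01,  1.87801058e-01, -2.47358903e-04, -8.86702649e-04]), 'contact_force': array([-0.52611474, -0.01871027,  0.02083411]), 'moment': array([ 0.00051445, -0.04488727,  0.04596203]), 'opening': 0.9986810463438658}
scene {'mtx': [[459.72721036439935, 0.0, 326.605840886497], [0.0, 459.72721036439935, 236.23351188060323], [0.0, 0.0, 1.0]], 'origin': [0.12990281344632357, -0.45243104063707823, 0.631115845035473], 'orientation': [0.40717641791089626, -0.14544286881055518, -0.28773412785952296, 0.8545541576016856]}
top {'mtx': [[460.58335577532625, 0.0, 318.2040027983434], [0.0, 460.58335577532625, 236.71581993888296], [0.0, 0.0, 1.0]], 'origin': [0.45239186769018885, 0.10226966411090861, 0.9780009808907473], 'orientation': [0.043757875999493066, -0.04158659965014901, -0.7014935062139541, 0.710114542702235]}
wrist {'mtx': [[331.3980129537242, 0.0, 319.276890344113], [0.0, 331.3980129537242, 239.77729344454158], [0.0, 0.0, 1.0]], 'tool_from_camera': [[-0.0007413445770300029, 0.9587906669345092, 0.2841124907628916, 0.07294595080244429], [0.9999997145523379, 0.0007522626904408335, 7.068298434737908e-05, -0.0007337434059297987], [-0.00014595704098576762, 0.28411246206409285, -0.9587909509358223, -0.14602857235161795], [0.0, 0.0, 0.0, 1.0]]}
0.0187
```

View pics/top0.png

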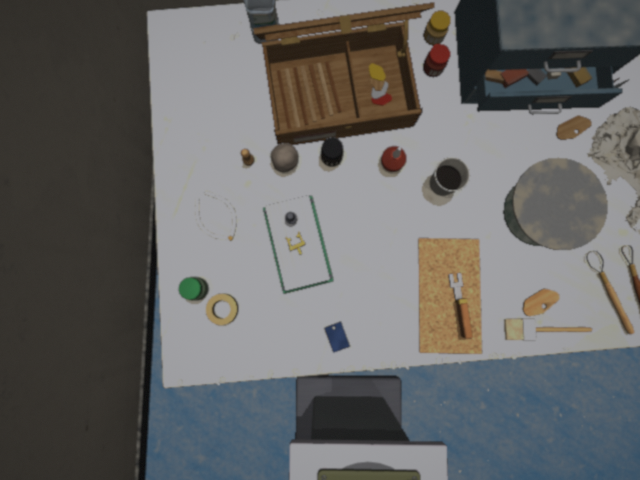

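View pics/scene0.png

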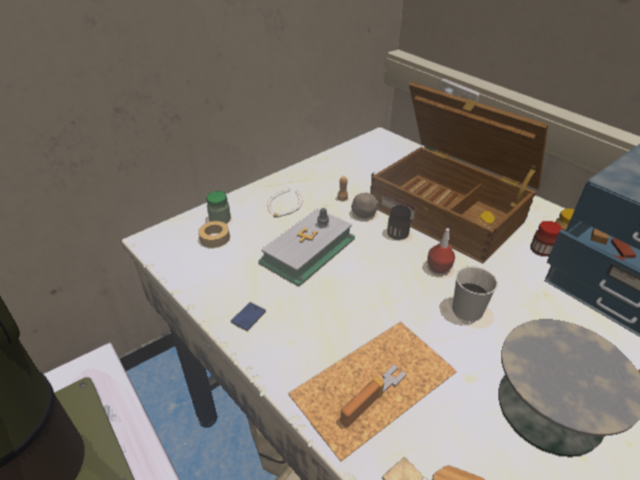

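The top view shows the fork on the mat (about 461,305), the block (298,243) with the clip (295,243), and the spindle (291,217). I'll enlarge it to measure.

```bash
cat > h.py <<'E'
import numpy as np, cv2
from scipy.spatial.transform import Rotation as R
from plant import r
F=np.diag([1,-1,-1.])
def cam(name):
    s=r.get_state(); d=r.snapshot(name)
    if name=="wrist":
        T=np.array(d["tool_from_camera"]); Rt=R.from_quat(s["eef_rot"]).as_matrix()
        o=np.array(s["tool_pos"])+Rt@T[:3,3]; M=Rt@T[:3,:3]
    else: o=np.array(d["origin"]); M=R.from_quat(d["orientation"]).as_matrix()
    return d["frame"],np.array(d["mtx"]),o,M
def unproj(K,o,M,uv,z):
    uv=np.atleast_2d(uv).astype(float)
    ray=(M@F@np.linalg.inv(K)@np.c_[uv,np.ones(len(uv))].T).T
    return o+ray*((z-o[2])/ray[:,2])[:,None]
def proj(K,o,M,P):
    P=np.atleast_2d(P); c=(F@M.T@(P-o).T).T; p=(K@c.T).T; return p[:,:2]/p[:,2:]
def crop(im,x,y,w,h,s,name):
    cv2.imwrite("pics/"+name,cv2.resize(im[y:y+h,x:x+w],None,fx=s,fy=s,interpolation=cv2.INTER_CUBIC))
E
python3 - <<'E'
from h import *
f,K,o,M=cam("top")
np.savez("top.npz",f=f,K=K,o=o,M=M)
crop(f,410,230,80,130,4.6,"matc.png"); crop(f,255,185,85,115,5,"blockc.png")
print(unproj(K,o,M,[[418,238],[480,238],[482,353],[420,353]],.004))
print(unproj(K,o,M,[[457,274],[466,336]],.01))
print(unproj(K,o,M,[[265,206],[314,196],[331,281],[285,292],[296,243]],.04))
E
```

```text
[[ 0.57038688 -0.10642967  0.004     ]
 [ 0.57197952 -0.23827476  0.004     ]
 [ 0.33276217 -0.23524233  0.004     ]
 [ 0.33114308 -0.10727251  0.004     ]]
[[ 0.4946787  -0.18576037  0.01      ]
 [ 0.36735316 -0.20124979  0.01      ]]
[[0.62888545 0.21671298 0.04      ]
 [0.65115192 0.11562944 0.04      ]
 [0.47607339 0.07879869 0.04      ]
 [0.45277932 0.17161588 0.04      ]
 [0.5526929  0.15117894 0.04      ]]
```

```bash
python3 - <<'E'
import cv2,numpy as np
a=cv2.imread('pics/matc.png');b=cv2.imread('pics/blockc.png')
h=max(a.shape[0],b.shape[0]);c=np.zeros((h,a.shape[1]+b.shape[1],3),np.uint8)
c[:a.shape[0],:a.shape[1]]=a;c[:b.shape[0],a.shape[1]:]=b
print(c.shape,a.shape);cv2.imwrite('pics/both.png',c)
E
```

```text
(598, 793, 3) (598, 368, 3)
```

View pics/both.png

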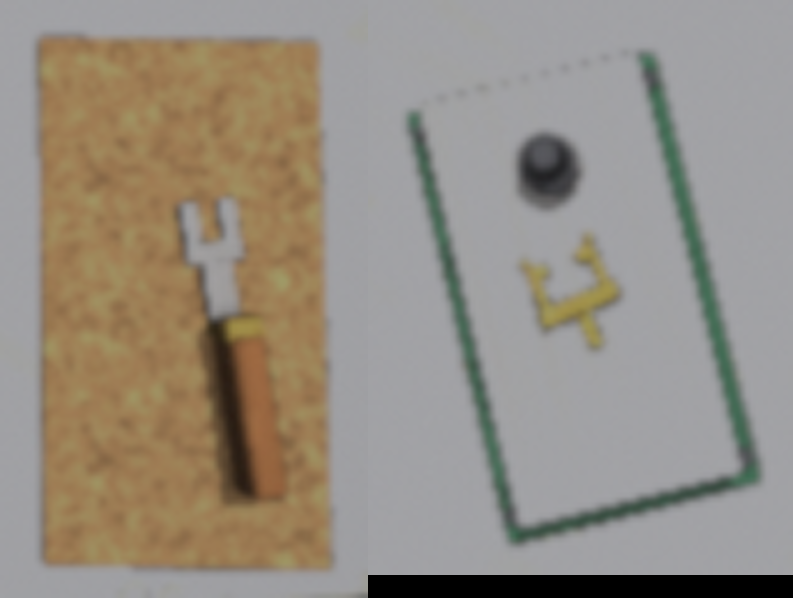

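```bash
python3 - <<'E'
from h import *
d=np.load("top.npz");K,o,M=d["K"],d["o"],d["M"]
A=lambda u,v:[410+u/4.6,230+v/4.6]
B=lambda u,v:[255+(u-368)/5,185+v/5]
tip=unproj(K,o,M,[A(208,201)],.010)[0]; tail=unproj(K,o,M,[A(266,497)],.040)[0]
v=tip-tail;print(tip,tail,np.hypot(*v[:2]),np.degrees(np.arctan2(v[1],v[0])))
print(unproj(K,o,M,[A(39,37),A(317,40),A(331,570),A(42,565)],.004))
c=unproj(K,o,M,[B(598,347),B(583,303),B(522,263),B(588,240),B(545,327),B(619,293)],.046);print(c)
v=c[1]-c[0];print(np.degrees(np.arctan2(v[1],v[0])))
print("spindle top",unproj(K,o,M,[B(545,150)],.08))
E
```

```text
[ 0.49526928 -0.18204349  0.01      ] [ 0.36602752 -0.19538109  0.04      ] 0.1299281420782644 5.891998215627513
[[ 0.57030596 -0.10744573  0.004     ]
 [ 0.57046069 -0.23591984  0.004     ]
 [ 0.33091761 -0.23509651  0.004     ]
 [ 0.33147163 -0.10548207  0.004     ]]
[[0.52891455 0.1402976  0.046     ]
 [0.54678338 0.14670166 0.046     ]
 [0.56286696 0.17185808 0.046     ]
 [0.57264396 0.14511684 0.046     ]
 [0.53679861 0.1619675  0.046     ]
 [0.5510503  0.13212262 0.046     ]]
19.71730949845326
spindle top [[0.60390434 0.16116757 0.08      ]]
```

>>> move_arm --turn '[[0,0,0],[0,0,0],[0,0,0],[0,0,0],[0,0,0],[0,0,0],[0,0,0],[0,0,0],[0,0,0],[0,0,0]]' --dp '[[0.4,-0.4,0.1],[0.9,-0.85,0.1],[1,-0.96,0.1],[1,-0.96,0.1],[1,-0.96,0.1],[1,-0.96,0.1],[1,-0.96,0.1],[1,-0.96,0.1],[1,-0.96,0.1],[1,-0.96,0.1]]' --jaw '[-1,-1,-1,-1,-1,-1,-1,-1,-1,-1]'

```text
clock: 1.03
tool_pos: [0.3647, -0.2862, 0.2137]
eef_rot: [0.982, 0.188, 0.0, 0.0]
contact_force: [1.0, 0.2, -0.0]
opening: 1.002
```

>>> move_arm --turn '[[0,0,0],[0,0,0],[0,0,0.0145],[0,0,0.0145],[0,0,0.0145],[0,0,0]]' --dp '[[1,-0.96,0.1],[1,-0.96,0.1],[0.6,-0.5,0.1],[0,0,0],[0,0,0],[0,0,0]]' --jaw '[-1,-1,-1,-1,-1,-1]'

```text
clock: 1.53
tool_pos: [0.4027, -0.2069, 0.2062]
eef_rot: [0.999, 0.052, -0.0, 0.0]
contact_force: [-0.2, 0.1, -0.1]
opening: 1.002
```

```bash
python3 - <<'E'
from h import *
f,K,o,M=cam("wrist"); np.savez("w1.npz",f=f,K=K,o=o,M=M); cv2.imwrite("pics/w1.png",f)
s=r.get_state();print(s["clock"],s["tool_pos"],s["eef_rot"],s["contact_force"])
E
```

```text
1.5833 [ 0.40253469 -0.20725671  0.20619824] [ 9.98573675e-01  5.33906945e-02 -1.11637424e-04  1.94361347e-04] [-0.50263145  0.24030147  0.26104412]
```

View pics/w1.png

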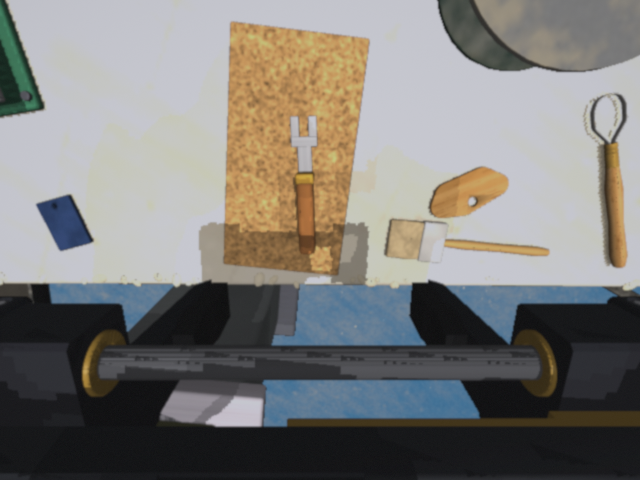

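The wrist view shows the prong ends at about (298,116) and (311,116) and the handle tail at about (307,250). The mat is clear round the fork.

```bash
python3 - <<'E'
from h import *
d=np.load("w1.npz");f,K,o,M=d["f"],d["K"],d["o"],d["M"]
crop(f,270,100,70,165,3.6,"w1c.png")
E
```

```text
(no output)
```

View pics/w1c.png

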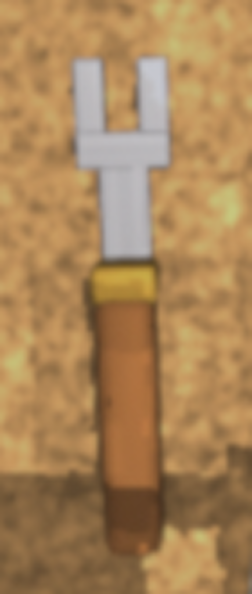

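```bash
python3 - <<'E'
from h import *
d=np.load("w1.npz");f,K,o,M=d["f"],d["K"],d["o"],d["M"]
A=lambda u,v:[270+u/3.6,100+v/3.6]
tip=unproj(K,o,M,[A(120.5,58)],.010)[0]; bl=unproj(K,o,M,[A(127,258)],.010)[0]
hf=unproj(K,o,M,[A(125,300)],.040)[0];hb=unproj(K,o,M,[A(134,535)],.040)[0]
for a,b in((bl,tip),(hb,hf),(hb,tip)):
    v=a-b; print(a,b,np.hypot(*v[:2]),np.degrees(np.arctan2(-v[1],-v[0])))
for y in (0,4,8):
  pass
E
```

```text
[ 0.44441804 -0.18766866  0.01      ] [ 0.49698724 -0.18111953  0.01      ] 0.05297557640629217 7.10138682880222
[ 0.37268536 -0.19735652  0.04      ] [ 0.43636732 -0.18909714  0.04      ] 0.06421533592326853 7.38985108088761
[ 0.37268536 -0.19735652  0.04      ] [ 0.49698724 -0.18111953  0.01      ] 0.1253578749169281 7.442148894718701
```

>>> move_arm --turn '[[0,0,-0.0028],[0,0,0],[0,0,0],[0,0,0],[0,0,0],[0,0,0],[0,0,0],[0,0,0],[0,0,0]]' --dp '[[0.08,-0.565,0.3],[0,0,0.9],[0,0,1],[0,0,1],[0,0,1],[0,0,1],[0,0,0.9],[0,0,0.4],[0,0,0]]' --jaw '[-1,-1,-0.5,-0.5,-0.5,-0.5,-0.5,-0.5,-0.5]'

```text
clock: 2.33
tool_pos: [0.402, -0.193, 0.042]
eef_rot: [0.998, 0.062, -0.001, -0.001]
contact_force: [-0.0, 0.2, 0.8]
opening: 0.748
```

```bash
python3 - <<'E'
from h import *
f,K,o,M=cam("wrist"); np.savez("w2.npz",f=f,K=K,o=o,M=M); cv2.imwrite("pics/w2.png",f)
s=r.get_state();print(s["clock"],s["tool_pos"],s["eef_rot"],s["contact_force"])
E
```

```text
2.3833 [ 0.40246818 -0.19322849  0.04324462] [ 9.98115071e-01  6.13643657e-02 -7.24875189e-04 -4.39820395e-04] [ 0.04692833 -0.17259799  0.61182247]
```

View pics/w2.png

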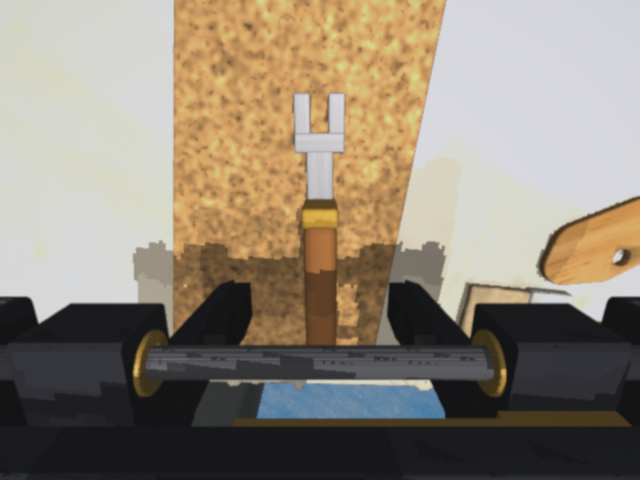

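The handle is centred at column 320 between the open fingers and parallel to the tool's x. I'll lower and grip.

>>> move_arm --turn '[[0,0,0],[0,0,0],[0,0,0],[0,0,0],[0,0,0],[0,0,0],[0,0,0],[0,0,0],[0,0,0],[0,0,0]]' --dp '[[0,0,0.5],[0,0,0.5],[0,0,0.35],[0,0,0.05],[0,0,0],[0,0,0],[0,0,0],[0,0,0],[0,0,0],[0,0,0]]' --jaw '[-0.5,-0.5,-0.5,-0.5,1,1,1,1,1,1]' --newtons 55

```text
clock: 3.22
tool_pos: [0.409, -0.1962, 0.0172]
eef_rot: [0.998, 0.061, -0.006, -0.003]
contact_force: [0.4, -0.2, 0.2]
opening: 0.317
```

```bash
python3 - <<'E'
from h import *
f,K,o,M=cam("wrist"); np.savez("w3.npz",f=f,K=K,o=o,M=M); crop(f,160,60,320,300,2,"w3.png")
s=r.get_state();print(s["clock"],s["tool_pos"],s["eef_rot"],s["contact_force"],s["opening"])
E
```

```text
3.2667 [ 0.40893844 -0.19617495  0.01708143] [ 0.9981124   0.06108131 -0.00562535 -0.00301172] [-0.43745369 -0.6014202  -0.24028068] 0.2758810853202736
```

View pics/w3.png

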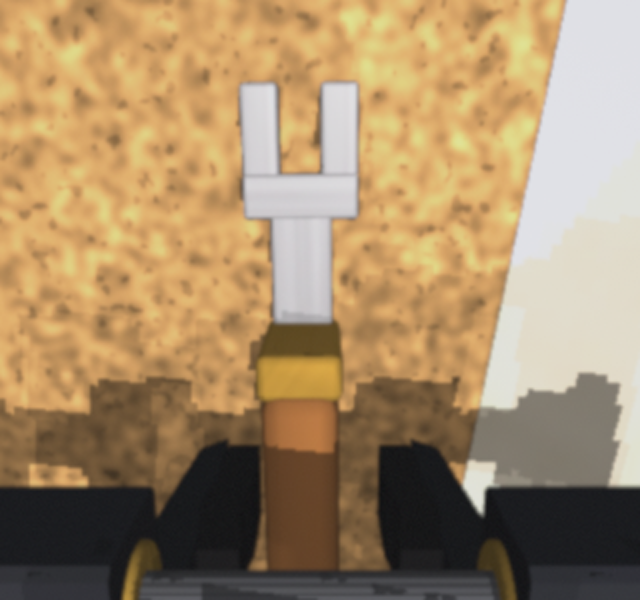

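```bash
python3 - <<'E'
from h import *
s=r.get_state();print(s["q"],s["clock"]);Rm=R.from_quat(s["eef_rot"]).as_matrix();print(Rm)
E
```

```text
[ 0.36728601  0.91952274 -0.0339143   2.20030349  0.64052268  0.04335
 -1.74224158] 3.2667
[[ 0.99247486  0.12189815 -0.01159739]
 [ 0.12196591 -0.99252001  0.00532487]
 [-0.01086155 -0.00669928 -0.99991857]]
```

Joint 6 is at its lower limit (0.04), so a vertical tool can't go lower here. I'll open slightly, tilt the tool about its y (the jaw axis, so the pads still fit) and move a little forward.

>>> move_arm --turn '[[0,0,0],[0,-0.006,0],[0,-0.012,0],[0,-0.006,0],[0,0,0],[0,0,0],[0,0,0]]' --dp '[[0,0,0],[0.1,-0.05,0],[0.1,-0.05,0],[0.06,-0.05,0],[0,0,0.15],[0,0,0.15],[0,0,0]]' --jaw '[-0.3,-0.3,-0.3,-0.3,-0.3,-0.3,-0.3]'

```text
clock: 3.85
tool_pos: [0.4118, -0.1919, 0.0085]
eef_rot: [0.995, 0.061, -0.082, 0.001]
contact_force: [0.2, 0.2, -0.6]
opening: 0.649
```

```bash
cat > st.py <<'E'
from h import *
s=r.get_state();Rm=R.from_quat(s["eef_rot"]).as_matrix();np.set_printoptions(precision=4,suppress=True)
print(s["clock"],s["tool_pos"],"q",s["q"],"F",s["contact_force"],"M",s["moment"],s["opening"]);print(Rm)
print("yaw",np.degrees(np.arctan2(Rm[1,0],Rm[0,0])))
E
python3 st.py
```

```text
3.85 [ 0.4118 -0.1919  0.0085] q [ 0.3858  0.9537 -0.1546  2.0675  0.5909  0.335  -1.7414] F [ 0.1526  0.1675 -0.5782] M [ 0.0197 -0.1733 -0.0101] 0.6488047234726024
[[ 0.9791  0.1214 -0.1629]
 [ 0.121  -0.9926 -0.0128]
 [-0.1633 -0.0072 -0.9866]]
yaw 7.043146721393678
```

>>> move_arm --turn '[[0,0,0],[0,0,0],[0,0,0],[0,0,0],[0,0,0],[0,0,0],[0,0,0],[0,0,0],[0,0,0],[0,0,0]]' --dp '[[0,0,0],[0,0,0],[0,0,0],[0,0,0],[0,0,0],[0,0,0],[0,0,0],[0,0,0],[0,0,0],[0,0,0]]' --jaw '[1,1,1,1,1,1,1,1,1,1]' --newtons 58

```text
clock: 4.68
tool_pos: [0.4137, -0.1918, 0.0093]
eef_rot: [0.995, 0.061, -0.081, 0.002]
contact_force: [0.1, -0.6, 2.0]
opening: 0.175
```

```bash
python3 st.py; python3 - <<'E'
from h import *
f,K,o,M=cam("wrist"); np.savez("w3.npz",f=f,K=K,o=o,M=M); crop(f,160,60,320,300,2,"w4.png")
E
```

```text
4.6833 [ 0.4137 -0.1918  0.0093] q [ 0.3862  0.9522 -0.157   2.0647  0.5903  0.3376 -1.741 ] F [ 0.0956 -0.5937  1.9937] M [ 0.0028 -0.0976  0.0567] 0.17457874087259403
[[ 0.9795  0.1219 -0.1607]
 [ 0.1214 -0.9925 -0.013 ]
 [-0.161  -0.0068 -0.9869]]
yaw 7.066155618017696
```

View pics/w4.png

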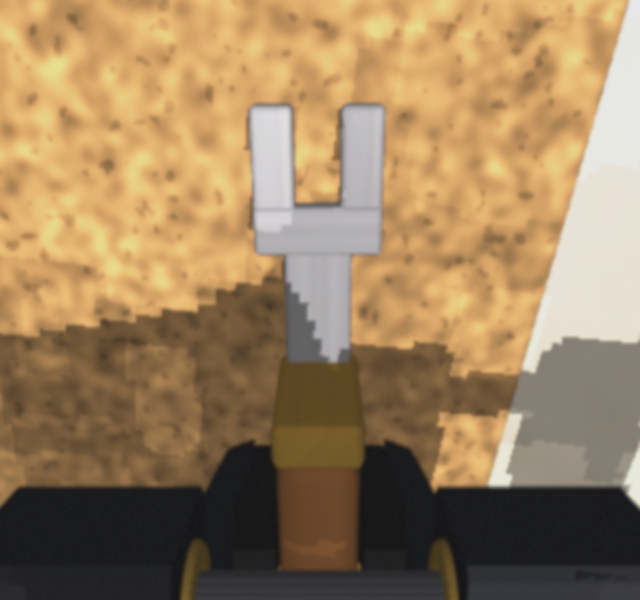

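>>> move_arm --turn '[[0,0,0],[0,0,0],[0,0,0],[0,0,0],[0,0,0],[0,0,0]]' --dp '[[-0.06,0,-0.4],[-0.13,0,-0.8],[-0.16,0,-0.98],[-0.16,0,-0.98],[-0.1,0,-0.65],[0,0,0]]' --jaw '[1,1,1,1,1,1]'

```text
clock: 5.23
tool_pos: [0.4155, -0.1929, 0.1086]
eef_rot: [0.995, 0.061, -0.078, 0.002]
contact_force: [0.5, 0.9, -0.7]
opening: 0.178
```

```bash
python3 st.py; python3 - <<'E'
from h import *
f,K,o,M=cam("wrist"); np.savez("w5.npz",f=f,K=K,o=o,M=M); crop(f,160,60,320,300,2,"w5.png")
E
```

```text
5.2333 [ 0.4155 -0.1929  0.1086] q [ 0.4732  0.7672 -0.2959  2.039   0.4903  0.5651 -1.6499] F [ 0.4811  0.8637 -0.6889] M [ 0.065  -0.2088 -0.0576] 0.17842859133467012
[[ 0.9803  0.1212 -0.1557]
 [ 0.1205 -0.9926 -0.0142]
 [-0.1563 -0.0048 -0.9877]]
yaw 7.0063664229311975
```

View pics/w5.png

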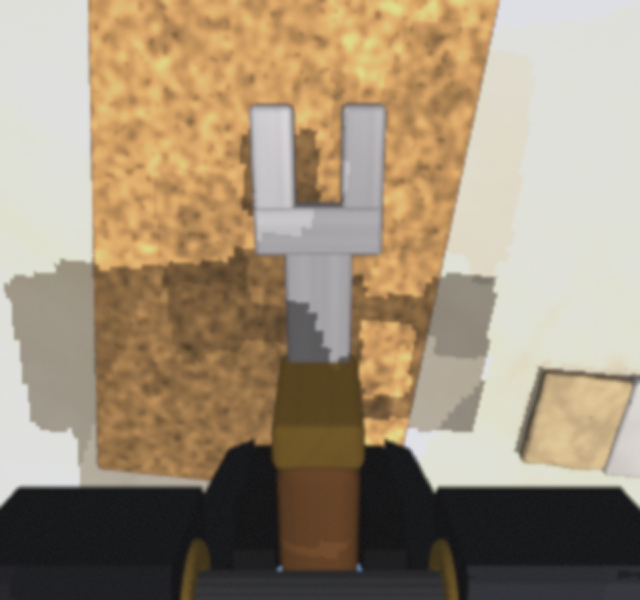

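The fork lifts without shifting in the grip (tip still at (318,112)). Next, over to the block.

>>> move_arm --turn '[[0,0,0],[0,0,0],[0,0,0],[0,0,0],[0,0,0],[0,0,0],[0,0,0],[0,0,0],[0,0,0],[0,0,0]]' --dp '[[0.05,-0.4,0],[0.1,-0.8,0],[0.12,-0.99,0],[0.12,-0.99,0],[0.12,-0.99,0],[0.12,-0.99,0],[0.12,-0.99,0],[0.12,-0.99,0],[0.12,-0.99,0],[0.12,-0.99,0]]' --jaw '[1,1,1,1,1,1,1,1,1,1]'

```text
clock: 6.12
tool_pos: [0.412, 0.0392, 0.1016]
eef_rot: [0.995, 0.062, -0.082, 0.002]
contact_force: [0.4, 0.2, -1.2]
opening: 0.176
```

>>> move_arm --turn '[[-0.0018,0,-0.011],[-0.0018,0,-0.011],[0,0,0],[0,0,0],[0,0,0]]' --dp '[[0.12,-0.99,0],[0.12,-0.99,0],[0,-0.5,0],[0,-0.1,0],[0,0,0]]' --jaw '[1,1,1,1,1]'

```text
clock: 6.53
tool_pos: [0.4063, 0.1024, 0.1014]
eef_rot: [0.988, 0.132, -0.081, 0.007]
contact_force: [0.1, -0.9, -0.9]
opening: 0.178
```

```bash
python3 st.py; python3 - <<'E'
from h import *
f,K,o,M=cam("wrist"); np.savez("w6.npz",f=f,K=K,o=o,M=M); cv2.imwrite("pics/w6.png",f)
E
```

```text
6.5333 [0.4063 0.1024 0.1014] q [-0.1585  0.7629 -0.2962  2.1316  0.3998  0.4656 -2.0731] F [ 0.0781 -0.939  -0.8892] M [-0.002  -0.1536  0.0512] 0.17833336023907545
[[ 0.952   0.2616 -0.1588]
 [ 0.2592 -0.9652 -0.036 ]
 [-0.1627 -0.0069 -0.9867]]
yaw 15.228961133063182
```

View pics/w6.png

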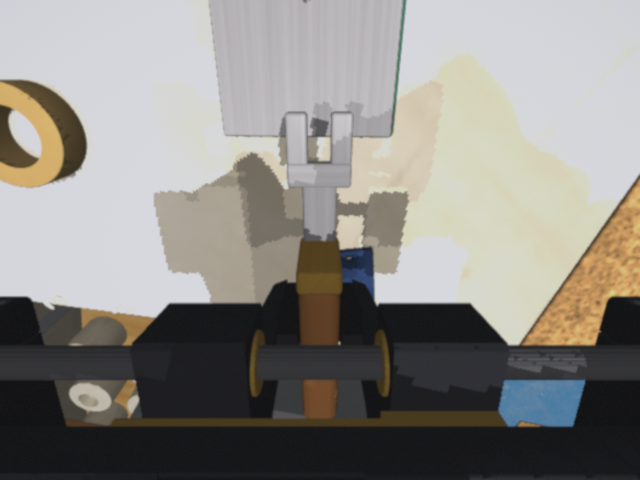

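>>> move_arm --turn '[[0,0,0],[0,0,0],[0,0,0],[0,0,0],[0,0,0],[0,0,0],[0,0,0],[0,0,0],[0,0,0]]' --dp '[[0,0,-0.4],[0.2,-0.05,-0.9],[0.22,-0.05,-0.98],[0.22,-0.05,-0.98],[0.22,-0.05,-0.98],[0.22,-0.05,-0.98],[0.22,-0.05,-0.98],[0.14,-0.02,-0.5],[0,0,0]]' --jaw '[1,1,1,1,1,1,1,1,1]'

```text
clock: 7.33
tool_pos: [0.4685, 0.1234, 0.2636]
eef_rot: [0.989, 0.129, -0.078, 0.007]
contact_force: [0.5, 1.2, -1.8]
opening: 0.174
```

```bash
python3 st.py; python3 - <<'E'
from h import *
f,K,o,M=cam("wrist"); np.savez("w7.npz",f=f,K=K,o=o,M=M); cv2.imwrite("pics/w7.png",f)
crop(f,230,0,180,140,4.2,"w7c.png")
E
```

```text
7.3333 [0.4685 0.1234 0.2636] q [-0.0693  0.5666 -0.436   1.804   0.2308  0.9818 -1.918 ] F [ 0.4551  1.2098 -1.8385] M [ 0.092  -0.2053 -0.0573] 0.17378005116881343
[[ 0.9549  0.2555 -0.1516]
 [ 0.2533 -0.9668 -0.0337]
 [-0.1552 -0.0062 -0.9879]]
yaw 14.856976355777183
```

View pics/w7c.png

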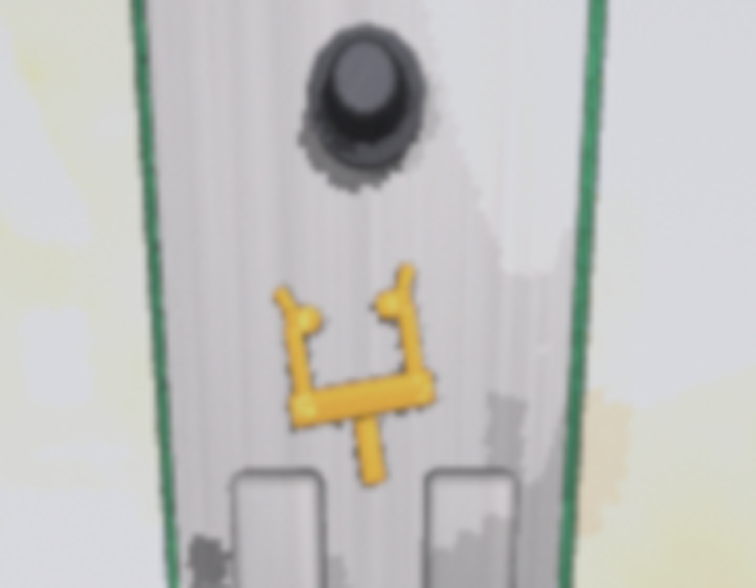

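The picture (a 4.2x crop) shows the spindle top at (365,78), the clip's bridge at about (363,400), and its tab end at (372,485). The clip is turned some degrees anticlockwise, and the tip of the fork is just below.

```bash
python3 - <<'E'
from h import *
np.set_printoptions(precision=4,suppress=True)
d=np.load("w7.npz");f,K,o,M=d["f"],d["K"],d["o"],d["M"]
A=lambda u,v:[230+u/4.2,v/4.2]
U=lambda p,z:unproj(K,o,M,[A(*q) for q in p],z)
print("spindle top",U([(365,78)],.08)[0], "collar low",U([(365,170)],.048)[0])
bc=U([(295,427),(434,400)],.046); print("bridge back",bc,np.linalg.norm(bc[1]-bc[0]))
v=bc[0]-bc[1];print("clip yaw",np.degrees(np.arctan2(v[1],v[0]))-90)
cb=bc.mean(0);print("clip_back",cb)
t=U([(372,485)],.046)[0];v=cb-t;print("tab",t,np.linalg.norm(v),np.degrees(np.arctan2(v[1],v[0])))
a=U([(282,290),(406,267)],.046);print("arm tips",a); v=a.mean(0)-cb;print(np.linalg.norm(v[:2]),np.degrees(np.arctan2(v[1],v[0])))
e=U([(135,0),(170,588),(600,0),(572,588)],.040);print(e)
for i in(0,2):
  v=e[i]-e[i+1];print(np.degrees(np.arctan2(v[1],v[0])))
# fork tip: from w3 (on mat) get tip in tool frame
w=np.load("w3.npz")
E
```

```text
spindle top [0.6036 0.1629 0.08  ] collar low [0.5919 0.1603 0.048 ]
bridge back [[0.5381 0.1631 0.046 ]
 [0.5519 0.1334 0.046 ]] 0.03275213417123911
clip yaw 24.905152907765412
clip_back [0.545  0.1483 0.046 ]
tab [0.5304 0.1426 0.046 ] 0.015663521092666177 21.32311200899055
arm tips [[0.5649 0.1725 0.046 ]
 [0.5764 0.1468 0.046 ]]
0.02810629770454624 23.905511724808587
[[0.6102 0.2153 0.04  ]
 [0.4938 0.1849 0.04  ]
 [0.6351 0.1204 0.04  ]
 [0.5193 0.0885 0.04  ]]
14.65619424221566
15.424706905244047
```

```bash
cat > plan.py <<'E'
from h import *
np.set_printoptions(precision=4,suppress=True)
# fork frame in tool frame, from on-mat grip pose
Rm=np.array([[0.9795,0.1219,-0.1607],[0.1214,-0.9925,-0.013],[-0.161,-0.0068,-0.9869]]); p=np.array([.4137,-.1918,.0093])
w=np.load("w3.npz"); 
tip_w=unproj(w["K"],w["o"],w["M"],[[160+316.5/2,60+104/2]],.010)[0]
bl_w=unproj(w["K"],w["o"],w["M"],[[160+319/2,60+360/2]],.010)[0]
v=tip_w-bl_w; fyaw=np.arctan2(v[1],v[0])
tip_w[2]=.004 # underside tip
tipT=Rm.T@(tip_w-p)
Rf=R.from_euler('z',fyaw).as_matrix(); TF=Rm.T@Rf  # fork axes in tool frame
def target(tipxy,zunder,yaw):
    Rt=R.from_euler('z',np.radians(yaw)).as_matrix()@TF.T
    return np.array([*tipxy,zunder])-Rt@tipT, Rt
def delta(tipxy,zunder,yaw):
    s=r.get_state();p0=s["tool_pos"];R0=R.from_quat(s["eef_rot"]).as_matrix()
    p1,R1=target(tipxy,zunder,yaw)
    rv=R.from_matrix(R0.T@R1).as_rotvec()/(2*np.pi)
    print("now",p0,"target",p1,"| total dp units (tool axes now)",R0.T@(p1-p0)/.025,"turn units",rv)
    print(" if turned first: dp",R1.T@(p1-p0)/.025)
def now():
    s=r.get_state();p0=s["tool_pos"];R0=R.from_quat(s["eef_rot"]).as_matrix()
    t=p0+R0@tipT;Rf=R0@TF
    print("clock",s["clock"],"tip under",t,"yaw",np.degrees(np.arctan2(Rf[1,0],Rf[0,0])),"pitch(up+)",np.degrees(Rf[2,0]),"roll",np.degrees(Rf[2,1]),"F",s["contact_force"],"M",s["moment"],"op",s["opening"])
    return t
E
python3 - <<'E'
from plan import *
print(tip_w,np.degrees(fyaw),tipT)
now()
cb=np.array([.545,.1483]);h=np.radians(23);u=np.array([np.cos(h),np.sin(h)])
delta(cb-.030*u,.070,23)
E
```

```text
[ 0.4975 -0.1805  0.004 ] 7.481213649787684 [ 0.0843 -0.0009 -0.0084]
clock 7.3833 tip under [0.5483 0.1454 0.2569] yaw 15.31154916368401 pitch(up+) 0.12520954366396436 roll -0.05969246721516453 F [-0.0148  0.6074 -2.8121] M [ 0.0284 -0.19    0.0153] op 0.17394613528995634
now [0.4668 0.1229 0.2621] target [0.4397 0.1033 0.0753] | total dp units (tool axes now) [-0.0463  0.5214  7.5712] turn units [-0.0033 -0.0005 -0.0211]
 if turned first: dp [-0.0823  0.3578  7.5803]
```

>>> move_arm --turn '[[-0.0017,-0.0003,-0.0106],[-0.0017,-0.0003,-0.0106],[0,0,0],[0,0,0],[0,0,0],[0,0,0],[0,0,0],[0,0,0],[0,0,0],[0,0,0]]' --dp '[[0,0,0],[0,0,0.2],[0,0.06,0.7],[-0.02,0.06,1],[-0.02,0.06,1],[-0.02,0.06,1],[-0.02,0.06,1],[0,0.06,1],[0,0,1],[0,0,0.6]]' --jaw '[1,1,1,1,1,1,1,1,1,1]'

```text
clock: 8.22
tool_pos: [0.4357, 0.1023, 0.0741]
eef_rot: [0.977, 0.196, -0.084, 0.013]
contact_force: [-0.0, 0.2, -2.0]
opening: 0.175
```

```bash
python3 - <<'E'
from plan import *
f,K,o,M=cam("wrist"); np.savez("w8.npz",f=f,K=K,o=o,M=M)
crop(f,220,0,200,150,4,"w8c.png")
now()
E
```

```text
clock 8.2667 tip under [0.512  0.1355 0.0664] yaw 23.17687210865298 pitch(up+) -0.7109242174915708 roll 0.03522169198428579 F [-0.5993  0.1349 -3.1933] M [ 0.0101 -0.1667  0.0075] op 0.17819784714056106
```

View pics/w8c.png

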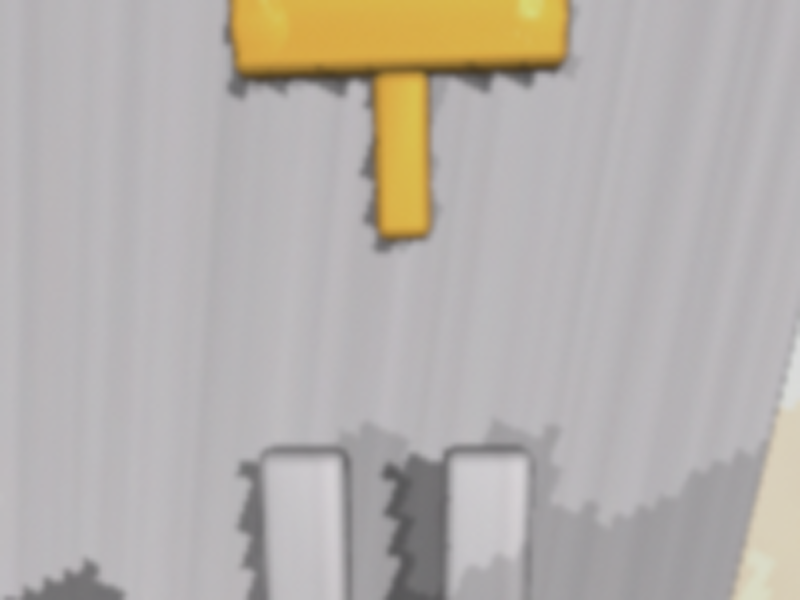

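The crop (4x) shows the tab end at (404,237), the clip's back edge from (237,75) to (567,67), and the prong ends at row 450, parallel to the back edge with the slot centre at column 397.

```bash
python3 - <<'E'
from plan import *
d=np.load("w8.npz");K,o,M=d["K"],d["o"],d["M"]
U=lambda p,z:unproj(K,o,M,[[220+a/4,b/4] for a,b in p],z)
b=U([(237,76),(567,68)],.046);v=b[0]-b[1];print(b,np.linalg.norm(v),"clip yaw",np.degrees(np.arctan2(v[1],v[0]))-90)
cb=U([(403,73)],.046)[0];t=U([(404,238)],.046)[0];v=cb-t;print("back",cb,"tab",t,np.linalg.norm(v),np.degrees(np.arctan2(v[1],v[0])))
tp=U([(397,449)],.0724)[0];print("tip px",tp);now()
E
```

```text
[[0.5374 0.1633 0.046 ]
 [0.5508 0.1328 0.046 ]] 0.033288961874837174 clip yaw 23.73811385267024
back [0.5441 0.1479 0.046 ] tab [0.5306 0.1422 0.046 ] 0.014634707538219043 23.152873434350056
tip px [0.5133 0.1356 0.0724]
clock 8.2667 tip under [0.512  0.1355 0.0664] yaw 23.17687210865298 pitch(up+) -0.7109242174915708 roll 0.03522169198428579 F [-0.5993  0.1349 -3.1933] M [ 0.0101 -0.1667  0.0075] op 0.17819784714056106
```

```bash
python3 - <<'E'
from plan import *
cb=np.array([.5441,.1479]);h=np.radians(23.4);u=np.array([np.cos(h),np.sin(h)])
delta(cb-.028*u,.0425,23.4)
E
```

```text
now [0.4344 0.102  0.0727] target [0.4409 0.103  0.0478] | total dp units (tool axes now) [0.4236 0.0715 0.938 ] turn units [-0.0002  0.002  -0.0006]
 if turned first: dp [0.4116 0.072  0.9432]
```

>>> move_arm --turn '[[0,0.001,-0.0003],[0,0.001,-0.0003],[0,0,0],[0,0,0],[0,0,0],[0,0,0]]' --dp '[[0.14,0.02,0.2],[0.14,0.02,0.25],[0.13,0.02,0.25],[0,0,0.15],[0,0,0.08],[0,0,0]]' --jaw '[1,1,1,1,1,1]'

```text
clock: 8.77
tool_pos: [0.4455, 0.1061, 0.0525]
eef_rot: [0.977, 0.199, -0.075, 0.011]
contact_force: [0.2, 0.2, -0.6]
opening: 0.179
```

```bash
python3 - <<'E'
from plan import *
f,K,o,M=cam("wrist"); np.savez("w9.npz",f=f,K=K,o=o,M=M)
crop(f,220,0,200,150,4,"w9c.png")
now()
cb=np.array([.5441,.1479]);h=np.radians(23.4);u=np.array([np.cos(h),np.sin(h)])
delta(cb-.010*u,.0412,23.4)
print(r.get_state()["q"])
E
```

```text
clock 8.8167 tip under [0.5231 0.14   0.0483] yaw 23.44043021428766 pitch(up+) 0.6201346149557025 roll 0.0481583818585685 F [ 0.6933 -0.6196 -1.0876] M [ 0.0711 -0.2046 -0.0092] op 0.17265291974453
now [0.4456 0.1061 0.0527] target [0.4574 0.1101 0.0465] | total dp units (tool axes now) [0.5302 0.0411 0.1698] turn units [-0.0001 -0.0017  0.0001]
 if turned first: dp [0.5321 0.0405 0.1641]
[-0.1687  0.8747 -0.2762  2.0459  0.5034  0.4438 -2.0117]
```

View pics/w9c.png

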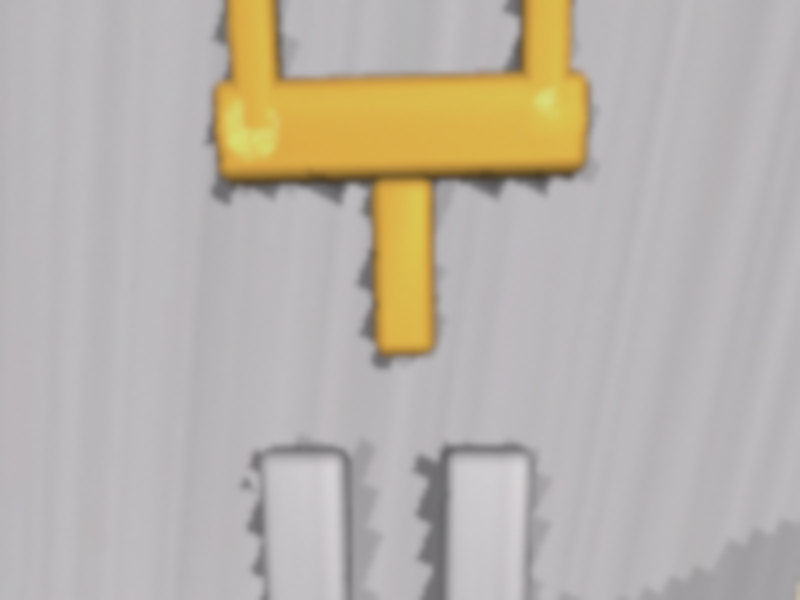

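The tab (columns 376–433, end at row 352) lines up with the slot (348–447). I'll lower to just above the steel.

>>> move_arm --turn '[[0,-0.001,0],[0,-0.0007,0],[0,0,0],[0,0,0],[0,0,0],[0,0,0]]' --dp '[[0,0.02,0.06],[0,0.02,0.06],[0,0,0.06],[0,0,0.04],[0,0,0],[0,0,0]]' --jaw '[1,1,1,1,1,1]'

```text
clock: 9.32
tool_pos: [0.4451, 0.1049, 0.0471]
eef_rot: [0.977, 0.199, -0.08, 0.012]
contact_force: [-0.7, 0.5, -1.9]
opening: 0.177
```

```bash
python3 - <<'E'
from plan import *
now()
cb=np.array([.5441,.1479]);h=np.radians(23.4);u=np.array([np.cos(h),np.sin(h)])
delta(cb-.006*u,.0412,23.4)
E
```

```text
clock 9.3167 tip under [0.5225 0.1388 0.0418] yaw 23.446467494516682 pitch(up+) -0.005438261105395332 roll 0.05830605223825828 F [-0.7091  0.5354 -1.9096] M [ 0.1086 -0.1617  0.0009] op 0.17738848145353817
now [0.4451 0.1049 0.0471] target [0.4611 0.1117 0.0465] | total dp units (tool axes now) [ 0.6914  0.0012 -0.0886] turn units [-0.0001  0.      0.0002]
 if turned first: dp [ 0.6915  0.0006 -0.0886]
```

>>> move_arm --turn '[[0,0,0],[0,0,0],[0,0,0],[0,0,0],[0,0,0],[0,0,0]]' --dp '[[0.1,0,-0.015],[0.2,0,-0.03],[0.2,0,-0.03],[0.18,0,-0.028],[0,0,0],[0,0,0]]' --jaw '[1,1,1,1,1,1]'

```text
clock: 9.82
tool_pos: [0.4614, 0.1119, 0.0469]
eef_rot: [0.977, 0.199, -0.08, 0.012]
contact_force: [0.0, -0.7, -1.1]
opening: 0.176
```

```bash
python3 - <<'E'
from plan import *
f,K,o,M=cam("wrist"); np.savez("w10.npz",f=f,K=K,o=o,M=M)
crop(f,220,0,200,150,4,"w10c.png")
now()
E
```

```text
clock 9.8667 tip under [0.5384 0.1455 0.0416] yaw 23.442333826194155 pitch(up+) -0.006088714261261964 roll 0.05943825300267051 F [ 0.0433 -0.1095 -1.356 ] M [ 0.0464 -0.1261 -0.0291] op 0.1720594317570638
```

View pics/w10c.png

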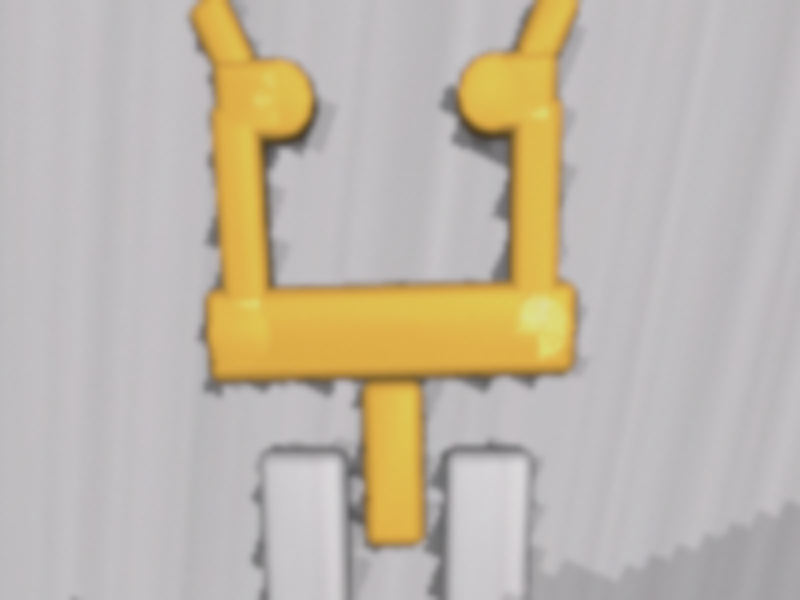

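Tab is in the slot (365–424 within 345–447), with about 6.5 mm left to the back face. The clip heads about 13° left of the groove, so I'll make contact and then push it round an arc to the right by about 15°.

>>> move_arm --turn '[[0,0,0],[0,0,0],[0,0,0],[0,0,0],[0,0,0],[0,0,0],[0,0,0],[0,0,0]]' --dp '[[0.05,0,-0.008],[0.06,0,-0.01],[0.05,0,-0.008],[0.04,0,-0.006],[0.04,0,-0.006],[0.03,0,-0.005],[0.03,0,-0.005],[0,0,0]]' --jaw '[1,1,1,1,1,1,1,1]'

```text
clock: 10.53
tool_pos: [0.4681, 0.1147, 0.0469]
eef_rot: [0.977, 0.199, -0.08, 0.012]
contact_force: [0.8, -0.6, -1.2]
opening: 0.175
```

>>> move_arm --turn '[[0.0007,0,0.0041],[0.0007,0,0.0041],[0.0007,0,0.0041],[0.0007,0,0.0041],[0.0007,0,0.0041],[0,0,0]]' --dp '[[0.052,-0.103,-0.008],[0.052,-0.103,-0.008],[0.052,-0.103,-0.008],[0.052,-0.103,-0.008],[0.052,-0.103,-0.008],[0,0,0]]' --jaw '[1,1,1,1,1,1]'

```text
clock: 11.03
tool_pos: [0.4701, 0.1298, 0.047]
eef_rot: [0.988, 0.134, -0.081, 0.006]
contact_force: [0.1, 0.1, -2.4]
opening: 0.177
```

```bash
python3 - <<'E'
from plan import *
f,K,o,M=cam("wrist"); np.savez("w11.npz",f=f,K=K,o=o,M=M)
crop(f,220,0,200,150,4,"w11c.png")
now()
E
```

```text
clock 11.0833 tip under [0.5511 0.1529 0.0416] yaw 15.95606197775634 pitch(up+) -0.03850415386959283 roll 0.1212536831696847 F [ 0.2399  0.7359 -1.7702] M [ 0.0695 -0.1713  0.0387] op 0.17881559265514477
```

View pics/w11c.png

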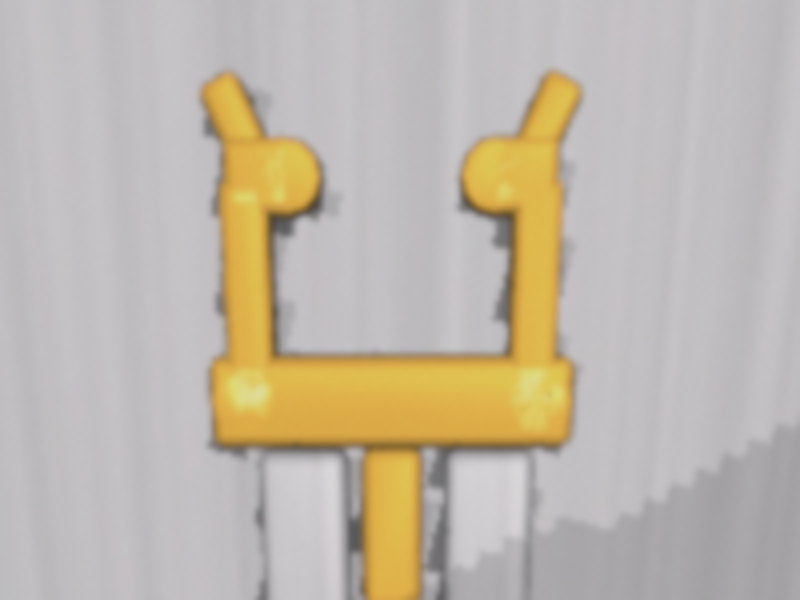

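The clip follows squarely: prong ends flush on the back face (row 447), tab in the slot. I'll continue the arc to a heading of about 8°.

>>> move_arm --turn '[[0.0007,0,0.0044],[0.0007,0,0.0044],[0.0007,0,0.0044],[0.0007,0,0.0044],[0.0007,0,0.0044],[0,0,0]]' --dp '[[0.056,-0.111,-0.008],[0.056,-0.111,-0.008],[0.056,-0.111,-0.008],[0.056,-0.111,-0.008],[0.056,-0.111,-0.008],[0,0,0]]' --jaw '[1,1,1,1,1,1]'

```text
clock: 11.58
tool_pos: [0.4741, 0.1448, 0.0469]
eef_rot: [0.995, 0.064, -0.082, 0.001]
contact_force: [0.4, 0.1, -0.9]
opening: 0.173
```

```bash
python3 - <<'E'
from plan import *
f,K,o,M=cam("wrist"); np.savez("w12.npz",f=f,K=K,o=o,M=M)
crop(f,220,0,200,150,4,"w12c.png")
now()
E
```

```text
clock 11.6333 tip under [0.5576 0.1563 0.0414] yaw 7.932637891800188 pitch(up+) -0.10394421575123856 roll 0.07731129671086684 F [ 0.4349 -0.3999 -1.9074] M [ 0.008  -0.1475  0.001 ] op 0.1728200603242504
```

View pics/w12c.png

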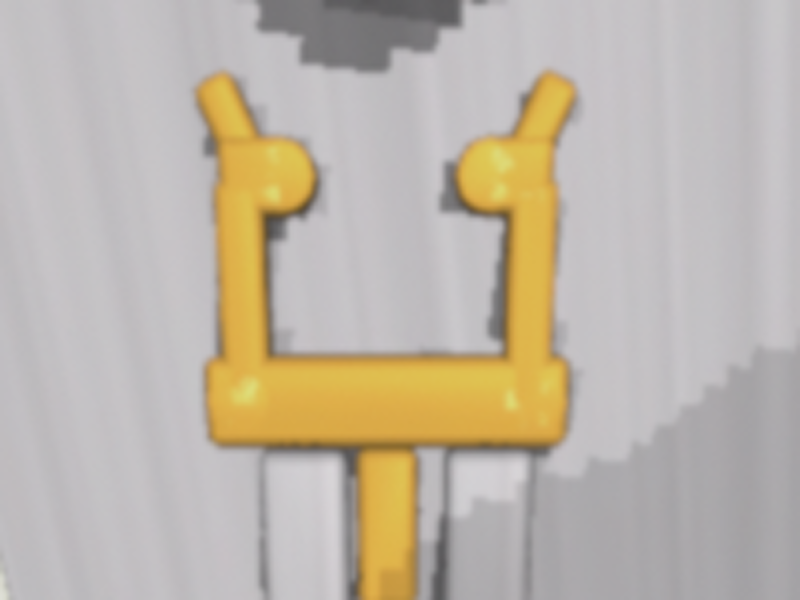

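Still square; the spindle's shadow is appearing at the top centre (columns 260–480). Straight on by 10 mm, then look.

>>> move_arm --turn '[[0,0,0],[0,0,0],[0,0,0],[0,0,0],[0,0,0],[0,0,0],[0,0,0]]' --dp '[[0.05,0.005,-0.008],[0.07,0.005,-0.011],[0.08,0.005,-0.012],[0.08,0.005,-0.012],[0.07,0.005,-0.011],[0.05,0.005,-0.008],[0,0,0]]' --jaw '[1,1,1,1,1,1,1]'

```text
clock: 12.22
tool_pos: [0.4843, 0.1445, 0.0468]
eef_rot: [0.995, 0.065, -0.082, 0.001]
contact_force: [-0.4, 0.1, -1.5]
opening: 0.175
```

```bash
python3 - <<'E'
from plan import *
f,K,o,M=cam("wrist"); np.savez("w13.npz",f=f,K=K,o=o,M=M)
crop(f,220,0,200,150,4,"w13c.png")
now()
E
```

```text
clock 12.2667 tip under [0.5677 0.1565 0.0413] yaw 7.929607276652532 pitch(up+) -0.11034887795921877 roll 0.06938439029126987 F [-0.2079  0.018  -2.0738] M [ 0.0074 -0.2305  0.0109] op 0.1748690016155851
```

View pics/w13c.png

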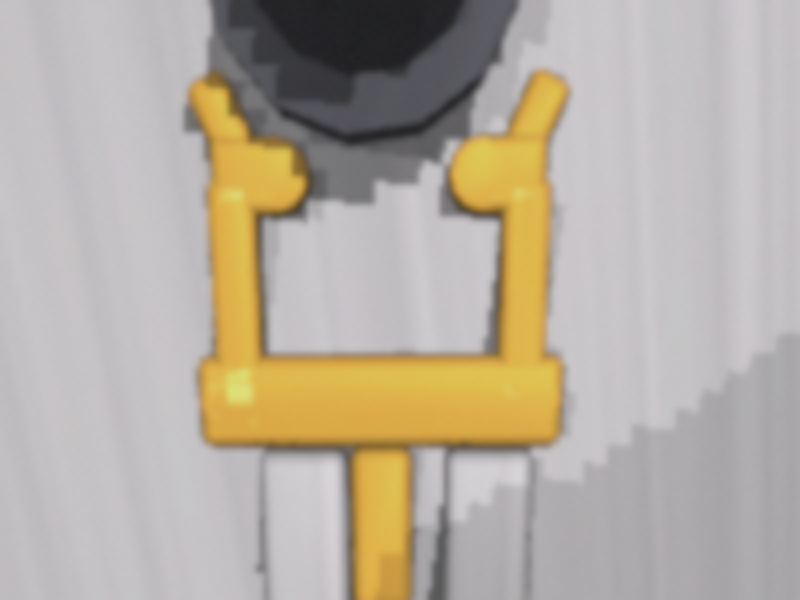

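The spindle collar is centred at about column 360, the clip's mouth at about 379, so the clip is some 1.7 mm right of it. I'll shift the fork left by about 2 mm while advancing.

>>> move_arm --turn '[[0,0,0],[0,0,0],[0,0,0],[0,0,0],[0,0,0]]' --dp '[[0.01,-0.03,-0.001],[0.03,-0.03,-0.005],[0.04,-0.02,-0.006],[0.03,0,-0.005],[0,0,0]]' --jaw '[1,1,1,1,1]'

```text
clock: 12.68
tool_pos: [0.4866, 0.1471, 0.0468]
eef_rot: [0.995, 0.065, -0.082, 0.001]
contact_force: [0.4, -0.1, -1.9]
opening: 0.179
```

```bash
python3 - <<'E'
from plan import *
f,K,o,M=cam("wrist"); np.savez("w14.npz",f=f,K=K,o=o,M=M)
crop(f,220,0,200,150,4,"w14c.png")
now()
E
```

```text
clock 12.7333 tip under [0.5702 0.1589 0.0413] yaw 7.938314255981865 pitch(up+) -0.11377792063248555 roll 0.06844045331660421 F [-0.9184  0.0108 -1.8075] M [ 0.0618 -0.2136 -0.0096] op 0.17833425585230359
```

View pics/w14c.png

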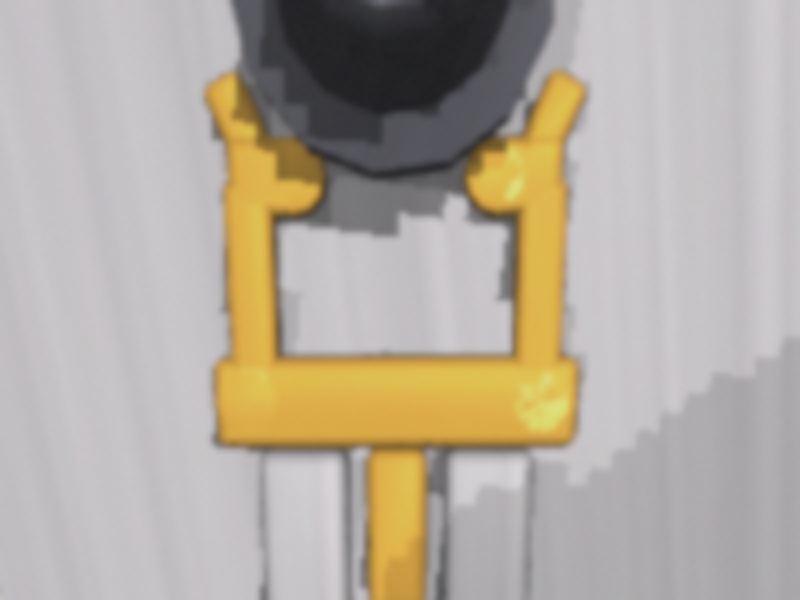

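Centred now: collar about 396, mouth 395, tab 397. I'll push on gently in small steps, watching the force.

>>> move_arm --turn '[[0,0,0],[0,0,0],[0,0,0],[0,0,0],[0,0,0],[0,0,0],[0,0,0],[0,0,0]]' --dp '[[0.03,0,-0.005],[0.03,0,-0.005],[0.03,0,-0.005],[0.03,0,-0.005],[0.03,0,-0.005],[0.03,0,-0.005],[0.02,0,-0.003],[0,0,0]]' --jaw '[1,1,1,1,1,1,1,1]'

```text
clock: 13.4
tool_pos: [0.4915, 0.1476, 0.0468]
eef_rot: [0.995, 0.065, -0.082, 0.001]
contact_force: [0.7, 0.0, -1.1]
opening: 0.175
```

>>> move_arm --turn '[[0,0,0],[0,0,0],[0,0,0],[0,0,0]]' --dp '[[0.02,0,-0.003],[0.02,0,-0.003],[0.02,0,-0.003],[0,0,0]]' --jaw '[1,1,1,1]'

```text
clock: 13.73
tool_pos: [0.4925, 0.1477, 0.0467]
eef_rot: [0.994, 0.065, -0.082, 0.002]
contact_force: [-1.7, 0.1, 0.0]
opening: 0.175
```

```bash
python3 - <<'E'
from plan import *
f,K,o,M=cam("wrist"); np.savez("w15.npz",f=f,K=K,o=o,M=M)
crop(f,220,0,200,150,4,"w15c.png")
now()
E
```

```text
clock 13.7833 tip under [0.5761 0.1597 0.0412] yaw 7.950904898758331 pitch(up+) -0.17115798677295044 roll 0.0570953430978937 F [-1.691  -0.3019 -1.1189] M [0.     0.0561 0.0339] op 0.1792511362952381
```

View pics/w15c.png

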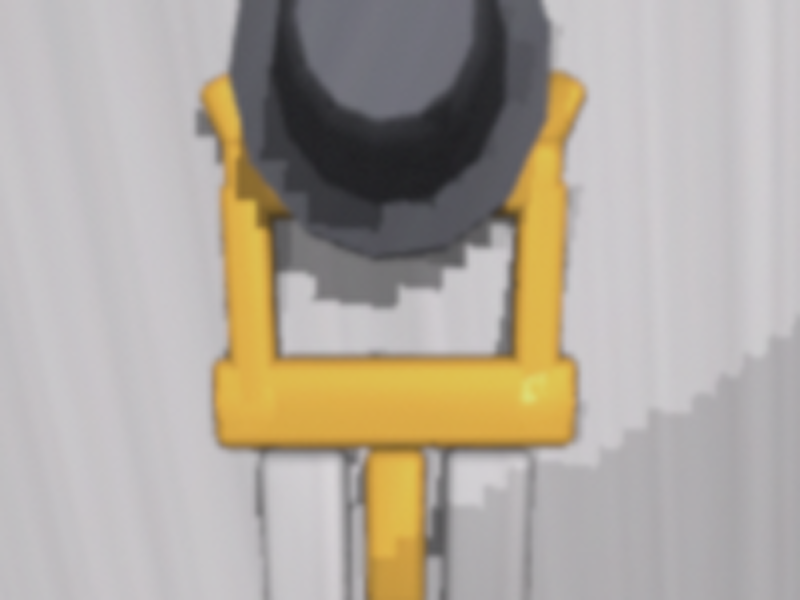

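Lips have reached the groove; the force is starting to build (about 2 N). I'll continue slowly.

>>> move_arm --turn '[[0,0,0],[0,0,0],[0,0,0],[0,0,0]]' --dp '[[0.015,0,-0.002],[0.015,0,-0.002],[0.015,0,-0.002],[0,0,0]]' --jaw '[1,1,1,1]'

```text
clock: 14.12
tool_pos: [0.4931, 0.1478, 0.0467]
eef_rot: [0.994, 0.065, -0.083, 0.002]
contact_force: [-3.5, 0.7, -0.8]
opening: 0.177
```

>>> move_arm --turn '[[0,0,0],[0,0,0],[0,0,0],[0,0,0]]' --dp '[[0.015,0,-0.002],[0.015,0,-0.002],[0.015,0,-0.002],[0,0,0]]' --jaw '[1,1,1,1]'

```text
clock: 14.45
tool_pos: [0.4939, 0.1478, 0.0466]
eef_rot: [0.994, 0.065, -0.083, 0.002]
contact_force: [-5.1, -0.8, 1.0]
opening: 0.177
```

>>> move_arm --turn '[[0,0,0],[0,0,0],[0,0,0],[0,0,0]]' --dp '[[0.015,0,-0.002],[0.015,0,-0.002],[0.015,0,-0.002],[0,0,0]]' --jaw '[1,1,1,1]'

```text
clock: 14.78
tool_pos: [0.4947, 0.1479, 0.0466]
eef_rot: [0.994, 0.065, -0.084, 0.002]
contact_force: [-6.0, -0.1, 1.4]
opening: 0.176
```

>>> move_arm --turn '[[0,0,0],[0,0,0],[0,0,0],[0,0,0]]' --dp '[[0.015,0,-0.002],[0.015,0,-0.002],[0.015,0,-0.002],[0,0,0]]' --jaw '[1,1,1,1]'

```text
clock: 15.12
tool_pos: [0.496, 0.1481, 0.0466]
eef_rot: [0.994, 0.065, -0.083, 0.002]
contact_force: [-5.9, 0.2, 1.0]
opening: 0.175
```

>>> move_arm --turn '[[0,0,0],[0,0,0],[0,0,0],[0,0,0]]' --dp '[[0.015,0,-0.002],[0.015,0,-0.002],[0.015,0,-0.002],[0,0,0]]' --jaw '[1,1,1,1]'

```text
clock: 15.45
tool_pos: [0.4988, 0.1486, 0.0466]
eef_rot: [0.995, 0.065, -0.082, 0.001]
contact_force: [-2.2, -0.5, -0.5]
opening: 0.175
```

>>> move_arm --turn '[[0,0,0],[0,0,0],[0,0,0],[0,0,0]]' --dp '[[0.015,0,-0.002],[0.015,0,-0.002],[0.015,0,-0.002],[0,0,0]]' --jaw '[1,1,1,1]'

```text
clock: 15.78
tool_pos: [0.5011, 0.149, 0.0466]
eef_rot: [0.995, 0.065, -0.081, 0.001]
contact_force: [-0.8, -0.3, -1.1]
opening: 0.177
```

```bash
python3 - <<'E'
from plan import *
f,K,o,M=cam("wrist"); np.savez("w16.npz",f=f,K=K,o=o,M=M)
crop(f,220,0,200,150,4,"w16c.png")
now()
E
```

```text
clock 15.8333 tip under [0.5846 0.1608 0.0413] yaw 7.918204093336742 pitch(up+) 0.009513886665022588 roll 0.08861946980486662 F [ 0.162  -0.2472 -1.8593] M [ 0.0072 -0.1651  0.0168] op 0.17988574983776887
```

View pics/w16c.png

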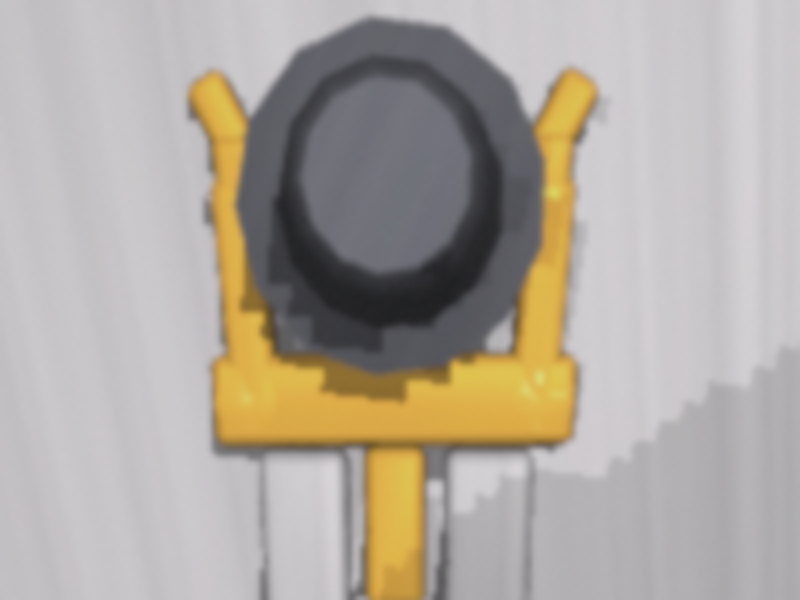

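The lips have passed the middle (force fell from 6 N to about 0), and roughly 3 mm remains until the bridge meets the groove. Continue.

>>> move_arm --turn '[[0,0,0],[0,0,0],[0,0,0],[0,0,0]]' --dp '[[0.015,0,-0.002],[0.015,0,-0.002],[0.015,0,-0.002],[0,0,0]]' --jaw '[1,1,1,1]'

```text
clock: 16.17
tool_pos: [0.501, 0.1489, 0.0465]
eef_rot: [0.995, 0.065, -0.082, 0.001]
contact_force: [-0.1, -0.2, -1.2]
opening: 0.173
```

>>> move_arm --turn '[[0,0,0],[0,0,0],[0,0,0],[0,0,0]]' --dp '[[0.015,0,-0.002],[0.015,0,-0.002],[0.015,0,-0.002],[0,0,0]]' --jaw '[1,1,1,1]'

```text
clock: 16.5
tool_pos: [0.502, 0.149, 0.0465]
eef_rot: [0.995, 0.065, -0.082, 0.001]
contact_force: [0.9, -0.2, -1.6]
opening: 0.175
```

>>> move_arm --turn '[[0,0,0],[0,0,0],[0,0,0],[0,0,0]]' --dp '[[0.015,0,-0.002],[0.015,0,-0.002],[0.015,0,-0.002],[0,0,0]]' --jaw '[1,1,1,1]'

```text
clock: 16.83
tool_pos: [0.5031, 0.1491, 0.0464]
eef_rot: [0.995, 0.065, -0.082, 0.001]
contact_force: [0.0, 0.5, -1.4]
opening: 0.176
```

```bash
python3 - <<'E'
from plan import *
f,K,o,M=cam("wrist"); np.savez("w17.npz",f=f,K=K,o=o,M=M)
crop(f,220,0,200,150,4,"w17c.png")
now()
E
```

```text
clock 16.8833 tip under [0.5867 0.161  0.0409] yaw 7.933053905615162 pitch(up+) -0.12459810850260748 roll 0.0654141167250234 F [ 0.8091 -0.1812 -0.3363] M [ 0.0271 -0.2191  0.0126] op 0.17553613124308637
```

View pics/w17c.png

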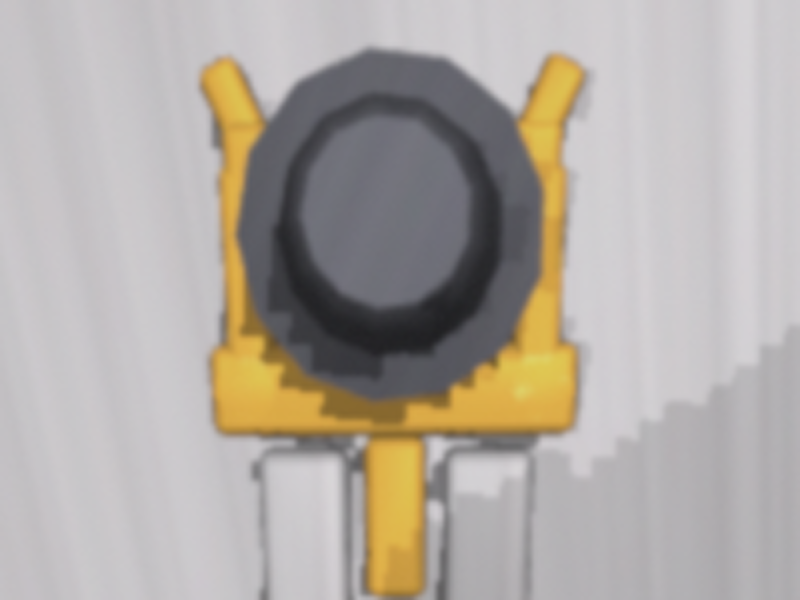

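The clip has pulled itself home (the collar overlaps the bridge by about 4.8 mm), leaving a gap of about 1.4 mm to the prongs. Close the gap, then press in small steps.

>>> move_arm --turn '[[0,0,0],[0,0,0],[0,0,0],[0,0,0],[0,0,0],[0,0,0]]' --dp '[[0.015,0,-0.012],[0.015,0,-0.012],[0.015,0,-0.002],[0.015,0,-0.002],[0.015,0,-0.002],[0,0,0]]' --jaw '[1,1,1,1,1,1]'

```text
clock: 17.38
tool_pos: [0.5044, 0.1493, 0.0469]
eef_rot: [0.994, 0.065, -0.083, 0.002]
contact_force: [-2.1, 0.1, -1.3]
opening: 0.178
```

>>> move_arm --turn '[[0,0,0],[0,0,0],[0,0,0]]' --dp '[[0.015,0,-0.002],[0.015,0,-0.002],[0,0,0]]' --jaw '[1,1,1]'

```text
clock: 17.63
tool_pos: [0.5045, 0.1493, 0.0468]
eef_rot: [0.994, 0.065, -0.083, 0.002]
contact_force: [-4.0, -0.5, 0.9]
opening: 0.178
```

>>> move_arm --turn '[[0,0,0],[0,0,0],[0,0,0],[0,0,0],[0,0,0]]' --dp '[[0.015,0,-0.002],[0.015,0,-0.002],[0.015,0,-0.002],[0.015,0,-0.002],[0,0,0]]' --jaw '[1,1,1,1,1]'

```text
clock: 18.05
tool_pos: [0.5046, 0.1492, 0.0467]
eef_rot: [0.994, 0.065, -0.084, 0.002]
contact_force: [-7.1, -0.2, 2.6]
opening: 0.178
```

```bash
python3 - <<'E'
from plan import *
now()
E
```

```text
clock 18.05 tip under [0.5883 0.1612 0.0408] yaw 7.98475335785861 pitch(up+) -0.4152598982843138 roll 0.011729645816526064 F [-7.0928 -0.1738  2.6381] M [-0.028   1.1679  0.024 ] op 0.1776829925705
```

>>> move_arm --turn '[[0,0.0004,0],[0,0.0004,0],[0,0.0004,0],[0,0,0],[0,0,0]]' --dp '[[0.02,0,-0.005],[0.02,0,-0.005],[0.02,0,-0.005],[0.02,0,-0.003],[0,0,0]]' --jaw '[1,1,1,1,1]'

```text
clock: 18.47
tool_pos: [0.5048, 0.1491, 0.0466]
eef_rot: [0.994, 0.066, -0.083, 0.002]
contact_force: [-8.8, -0.7, 2.2]
opening: 0.174
```

```bash
python3 - <<'E'
from plan import *
now()
E
```

```text
clock 18.4667 tip under [0.5884 0.1611 0.041 ] yaw 8.016202937176368 pitch(up+) -0.20000141869566174 roll -0.029902128604602483 F [-8.8079 -0.7241  2.1575] M [-0.1018  1.7035  0.0202] op 0.1741666080941018
```

>>> move_arm --turn '[[0,0.0003,0],[0,0.0003,0],[0,0,0],[0,0,0],[0,0,0]]' --dp '[[0.025,0,-0.005],[0.025,0,-0.005],[0.025,0,-0.005],[0.025,0,-0.005],[0,0,0]]' --jaw '[1,1,1,1,1]'

```text
clock: 18.88
tool_pos: [0.5049, 0.1489, 0.0465]
eef_rot: [0.994, 0.066, -0.083, 0.003]
contact_force: [-13.7, -0.3, 3.0]
opening: 0.179
```

>>> move_arm --turn '[[0,0,0],[0,0,0],[0,0,0]]' --dp '[[0.025,0,-0.005],[0.025,0,-0.005],[0,0,0]]' --jaw '[1,1,1]'

```text
clock: 19.13
tool_pos: [0.505, 0.1489, 0.0465]
eef_rot: [0.994, 0.066, -0.084, 0.003]
contact_force: [-15.0, -1.3, 4.5]
opening: 0.176
```

>>> move_arm --turn '[[0,0,0],[0,0,0],[0,0,0]]' --dp '[[0.02,0,-0.003],[0.01,0,-0.002],[0,0,0]]' --jaw '[1,1,1]'

```text
clock: 19.38
tool_pos: [0.505, 0.1489, 0.0465]
eef_rot: [0.994, 0.066, -0.085, 0.003]
contact_force: [-16.4, -0.9, 4.9]
opening: 0.174
```

>>> move_arm --turn '[[0,0,0],[0,0,0],[0,0,0],[0,0,0],[0,0,0],[0,0,0]]' --dp '[[0,0,0],[0,0,0],[0,0,0],[0,0,0],[0,0,0],[0,0,0]]' --jaw '[1,1,1,1,1,1]'

```text
clock: 19.88
tool_pos: [0.505, 0.1489, 0.0465]
eef_rot: [0.994, 0.066, -0.085, 0.003]
contact_force: [-16.9, -1.5, 5.3]
opening: 0.176
```

>>> move_arm --turn '[[0,0,0],[0,0,0],[0,0,0],[0,0,0],[0,0,0],[0,0,0]]' --dp '[[0,0,0],[0,0,0],[0,0,0],[0,0,0],[0,0,0],[0,0,0]]' --jaw '[1,1,1,1,1,1]'

```text
clock: 20.38
tool_pos: [0.505, 0.1488, 0.0465]
eef_rot: [0.994, 0.066, -0.085, 0.003]
contact_force: [-15.9, -1.0, 4.0]
opening: 0.174
```

```bash
python3 - <<'E'
from plan import *
f,K,o,M=cam("wrist"); np.savez("w18.npz",f=f,K=K,o=o,M=M)
crop(f,220,0,200,150,4,"w18c.png")
now()
E
```

```text
clock 20.4333 tip under [0.5886 0.161  0.0405] yaw 8.091868945750742 pitch(up+) -0.46850178246208535 roll -0.11982799637913123 F [-17.0191  -1.5715   5.763 ] M [-0.1438  3.0707  0.1237] op 0.17818753460287157
```

View pics/w18c.png

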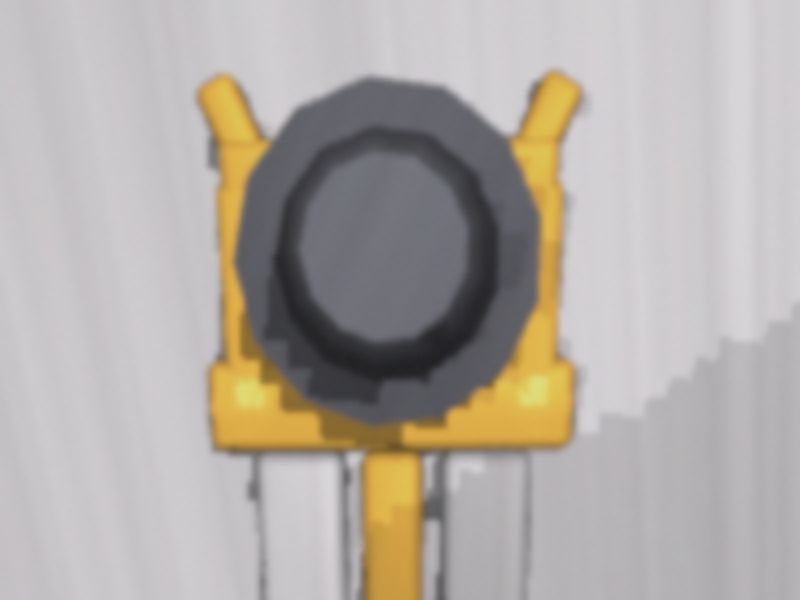

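The press held at 16–17 N for over a second, with the clip fully home (the collar overlaps the bridge from row 361 to 425). Now back the fork straight off.

>>> move_arm --turn '[[0,0,0],[0,0,0],[0,0,0],[0,0,0],[0,0,0],[0,0,0],[0,0,0],[0,0,0],[0,0,0]]' --dp '[[-0.06,0,0.008],[-0.1,0,0.014],[-0.15,0,0.02],[-0.2,0,0.028],[-0.25,0,0.035],[-0.25,0,0.035],[-0.25,0,0.035],[-0.2,0,0.028],[0,0,0]]' --jaw '[1,1,1,1,1,1,1,1,1]'

```text
clock: 21.18
tool_pos: [0.4759, 0.1455, 0.0478]
eef_rot: [0.995, 0.065, -0.077, 0.001]
contact_force: [-1.0, -0.2, -2.2]
opening: 0.177
```

```bash
python3 - <<'E'
from plan import *
f,K,o,M=cam("wrist"); np.savez("w19.npz",f=f,K=K,o=o,M=M)
crop(f,220,0,200,150,4,"w19c.png")
now()
E
```

```text
clock 21.2333 tip under [0.5605 0.1577 0.0432] yaw 7.963027430319958 pitch(up+) 0.5087228447571547 roll 0.05196755086849428 F [ 0.2218  0.804  -2.1927] M [ 0.0615 -0.1951 -0.0073] op 0.17800967755757008
```

View pics/w19c.png

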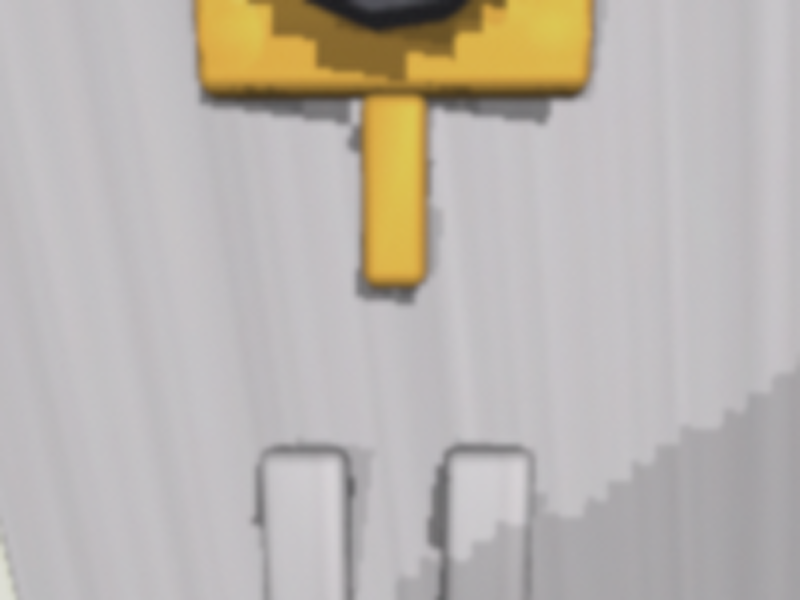

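```bash
python3 - <<'E'
from plan import *
for nm,pts in (("w9",[(222,178),(586,172),(404,180),(404,352)]),("w8",[(237,76),(567,68),(403,73),(404,238)]),("w19",[(203,93),(590,90),(395,95),(395,284)]),("w18",[(212,448),(572,446),(395,448)])):
    d=np.load(nm+".npz");K,o,M=d["K"],d["o"],d["M"]
    for z in (.046,.048,.050):
        p=unproj(K,o,M,[[220+a/4,b/4] for a,b in pts],z); m=(p[0]+p[1])/2
        v=p[0]-p[1];y=np.arctan2(v[1],v[0])-np.pi/2
        print(nm,z,"w",np.linalg.norm(v),"tab",np.linalg.norm(p[2]-p[3]) if len(p)>3 else 0,"yaw",np.degrees(y),"back",m[:2],"centre",m[:2]+.016*np.array([np.cos(y),np.sin(y)]))
E
```

```text
w9 0.046 w 0.033186861062544266 tab 0.014277222248412238 yaw 23.693088634443296 back [0.5444 0.1481] centre [0.559  0.1546]
w9 0.048 w 0.03271201348723103 tab 0.01407293946450902 yaw 23.693088634443193 back [0.5442 0.1481] centre [0.5589 0.1545]
w9 0.05 w 0.032237165911917935 tab 0.013868656680605903 yaw 23.69308863444341 back [0.544 0.148] centre [0.5587 0.1544]
w8 0.046 w 0.033288961874837174 tab 0.014634707538219032 yaw 23.738113852670242 back [0.5441 0.1481] centre [0.5587 0.1545]
w8 0.048 w 0.03287154669658575 tab 0.014451200792689075 yaw 23.73811385267009 back [0.5439 0.148 ] centre [0.5585 0.1544]
w8 0.05 w 0.03245413151833437 tab 0.01426769404715912 yaw 23.738113852670114 back [0.5436 0.1478] centre [0.5583 0.1543]
w19 0.046 w 0.03324813468686916 tab 0.01448839118290702 yaw 7.770194715054763 back [0.5878 0.1609] centre [0.6037 0.163 ]
w19 0.048 w 0.032754884499173915 tab 0.014273449751224458 yaw 7.770194715054725 back [0.5876 0.1608] centre [0.6034 0.163 ]
w19 0.05 w 0.032261634311478646 tab 0.0140585083195419 yaw 7.770194715054687 back [0.5873 0.1608] centre [0.6032 0.1629]
w18 0.046 w 0.03357295598568288 tab 0 yaw 7.885765671464038 back [0.5887 0.1611] centre [0.6045 0.1633]
w18 0.048 w 0.03306422338901932 tab 0 yaw 7.8857656714640125 back [0.5888 0.1611] centre [0.6047 0.1633]
w18 0.05 w 0.03255549079235583 tab 0 yaw 7.885765671464165 back [0.589  0.1611] centre [0.6049 0.1633]
```

The clip stayed home after the fork was withdrawn: measured centre (0.6037, 0.163), groove estimate (0.604, 0.163), and it lies flat at the expected height. Lift and return to the mat.

>>> move_arm --turn '[[0,0,0],[0,0,0],[0,0,0],[0,0,0],[0,0,0],[0,0,0],[0,0,0],[0,0,0],[0,0,0],[0,0,0]]' --dp '[[-0.2,0,-0.3],[-0.2,0,-0.8],[-0.2,0,-0.98],[-0.2,0,-0.98],[-0.15,0.3,-0.6],[-0.1,0.8,0],[-0.1,0.99,0],[-0.1,0.99,0],[-0.1,0.99,0],[-0.1,0.99,0]]' --jaw '[1,1,1,1,1,1,1,1,1,1]'

```text
clock: 22.07
tool_pos: [0.4722, 0.0156, 0.1433]
eef_rot: [0.995, 0.065, -0.076, 0.001]
contact_force: [0.6, -0.5, -1.7]
opening: 0.174
```

```bash
python3 - <<'E'
from plan import *
now(); delta([.52,-.172],.020,7.3)
E
```

```text
clock 22.0667 tip under [0.5559 0.0275 0.1388] yaw 7.941694515087991 pitch(up+) 0.5849035261078794 roll 0.05111586642904351 F [ 0.6275 -0.4768 -1.7185] M [ 0.1006 -0.2214  0.0161] op 0.17367824421471179
now [0.4722 0.0156 0.1433] target [ 0.4362 -0.183   0.0253] | total dp units (tool axes now) [-1.7288  7.7251  4.9771] turn units [ 0.0001 -0.0016  0.0018]
 if turned first: dp [-1.5914  7.7478  4.9877]
```

>>> move_arm --turn '[[0,0,0.0018],[0,-0.0016,0],[0,0,0],[0,0,0],[0,0,0],[0,0,0],[0,0,0],[0,0,0],[0,0,0],[0,0,0]]' --dp '[[-0.2,0.98,0],[-0.2,0.98,0],[-0.2,0.98,0],[-0.2,0.98,0],[-0.2,0.98,0],[-0.2,0.98,0.4],[-0.2,0.98,0.7],[-0.15,0.7,0.8],[0,0.2,0.9],[0,0,0.8]]' --jaw '[1,1,1,1,1,1,1,1,1,1]'

```text
clock: 22.9
tool_pos: [0.4426, -0.1846, 0.0583]
eef_rot: [0.995, 0.057, -0.081, 0.003]
contact_force: [0.6, 0.9, -1.1]
opening: 0.174
```

>>> move_arm --turn '[[0,0,0],[0,0,0],[0,0,0],[0,0,0]]' --dp '[[0,0,0.6],[0,0,0.5],[0,0,0.25],[0,0,0]]' --jaw '[1,1,1,1]'

```text
clock: 23.23
tool_pos: [0.4368, -0.182, 0.0248]
eef_rot: [0.995, 0.06, -0.082, 0.002]
contact_force: [0.1, 0.8, -1.5]
opening: 0.178
```

```bash
python3 - <<'E'
from plan import *
f,K,o,M=cam("wrist"); cv2.imwrite("pics/w20.png",f)
now(); delta([.52,-.172],.0045,7.3)
E
```

```text
clock 23.2833 tip under [ 0.5213 -0.1711  0.0201] yaw 7.301092224167474 pitch(up+) -0.06897231167706312 roll -0.03287141588045585 F [-0.2849 -0.3336 -1.9352] M [ 0.0234 -0.1781  0.0192] op 0.1756184936675852
now [ 0.4374 -0.1821  0.0255] target [ 0.4362 -0.183   0.0098] | total dp units (tool axes now) [0.0483 0.0343 0.6291] turn units [ 0.0001  0.0002 -0.    ]
 if turned first: dp [0.0475 0.0346 0.6292]
```

View pics/w20.png

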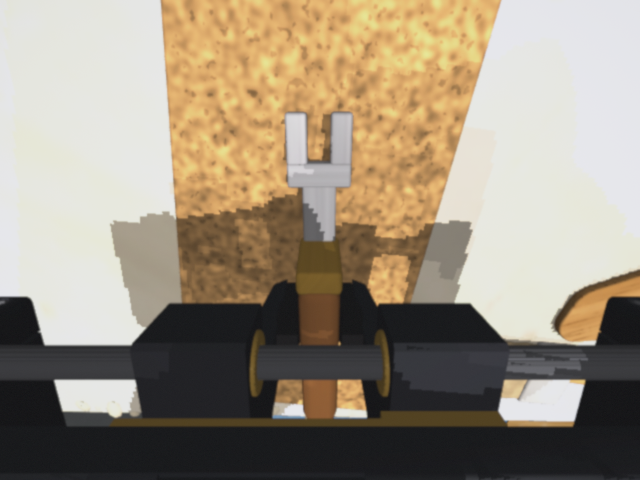

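The fork is over the middle of the mat, level, 16 mm up. Lower and release.

>>> move_arm --turn '[[0,0,0],[0,0,0],[0,0,0],[0,0,0],[0,0,0]]' --dp '[[0.02,0,0.25],[0.02,0,0.25],[0,0,0.1],[0,0,0.03],[0,0,0]]' --jaw '[1,1,1,1,1]'

```text
clock: 23.7
tool_pos: [0.4358, -0.1822, 0.0096]
eef_rot: [0.995, 0.06, -0.081, 0.002]
contact_force: [1.2, -0.2, -1.4]
opening: 0.178
```

```bash
python3 - <<'E'
from plan import *
now()
E
```

```text
clock 23.7 tip under [ 0.5196 -0.1712  0.0042] yaw 7.303555322146537 pitch(up+) -0.06824264789337543 roll -0.03273773958639949 F [ 1.1843 -0.1517 -1.3828] M [ 0.0392 -0.1661  0.0623] op 0.17801500043331323
```

Open, then raise straight up along the fingers.

>>> move_arm --turn '[[0,0,0],[0,0,0],[0,0,0],[0,0,0],[0,0,0],[0,0,0],[0,0,0]]' --dp '[[0,0,0],[0,0,0],[0,0,0],[0,0,0],[0,0,0],[0,0,0],[0,0,0]]' --jaw '[-0.4,-0.4,-0.4,-0.4,-0.4,-0.4,-0.4]'

```text
clock: 24.28
tool_pos: [0.4358, -0.1823, 0.0098]
eef_rot: [0.995, 0.06, -0.081, 0.002]
contact_force: [-0.5, -0.1, 0.3]
opening: 0.679
```

>>> move_arm --turn '[[0,0,0],[0,0,0],[0,0,0],[0,0,0],[0,0,0],[0,0,0],[0,0,0],[0,0,0],[0,0,0],[0,0,0]]' --dp '[[0,0,-0.2],[0,0,-0.5],[0,0,-0.8],[-0.1,0,-1],[-0.1,0,-1],[-0.1,0,-1],[-0.1,0,-1],[-0.1,0,-1],[-0.1,0,-0.5],[0,0,0]]' --jaw '[-0.4,-0.4,-0.4,-0.4,-0.4,-0.4,-0.4,-0.4,-0.4,-0.4]'

```text
clock: 25.12
tool_pos: [0.451, -0.182, 0.1876]
eef_rot: [0.995, 0.059, -0.079, 0.003]
contact_force: [-0.1, -0.4, -0.4]
opening: 0.702
```

```bash
python3 - <<'E'
from plan import *
f,K,o,M=cam("wrist"); np.savez("w21.npz",f=f,K=K,o=o,M=M); g,K2,o2,M2=cam("scene");t,_,_,_=cam("top"); np.savez("s21.npz",f=g,K=K2,o=o2,M=M2)
a=cv2.resize(f[:300,160:480],None,fx=1.2,fy=1.2); b=cv2.resize(g[180:320,240:440],None,fx=1.9,fy=1.9)
c=np.zeros((600,800,3),np.uint8);c[:a.shape[0],:a.shape[1]]=a;c[:b.shape[0],400:400+b.shape[1]]=b
e=t[180:380,150:540];e=cv2.resize(e,None,fx=1.1,fy=1.1);c[370:370+e.shape[0],:e.shape[1]]=e
cv2.imwrite("pics/fin.png",c);now()
E
```

```text
clock 25.2667 tip under [ 0.5325 -0.1707  0.1788] yaw 7.29175987057559 pitch(up+) -0.13189842453822292 roll -0.018402273035642933 F [ 0.1889 -2.0736  0.9583] M [ 0.0438 -0.1067 -0.0167] op 0.6959252649838987
```

View pics/fin.png

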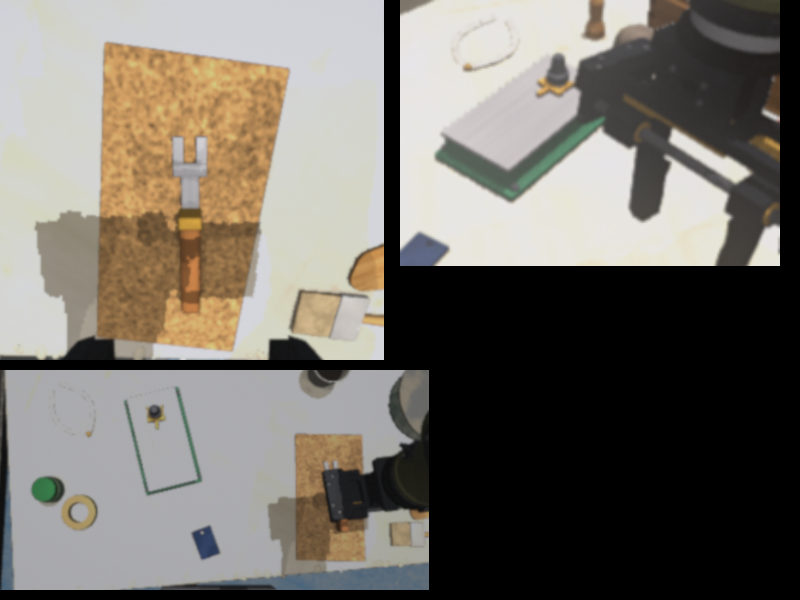

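The fork lies flat and wholly on the mat, the clip sits round the spindle, the bystanders are in their places, and the gripper is clear. Handing in.

```bash
python3 - <<'E'
from plant import r
print(r.finish_job())
E
```

```text
the job is handed in; nothing more can be done
None
```

I pushed the clip into the groove with the fork, proved it home with a press, and laid the fork flat on the mat. I then handed the job in at about 25 s of the 67 s allowed; no verdict was reported.

- **Grip:** The first descent onto the handle stopped short because joint 6 reached its limit. I tilted the gripper about 9° about the jaw axis, and the grip then held steady throughout.
- **Pushing the clip on:** The clip lay about 13° off the line to the spindle. I steered it round with the tab in the fork's slot and pushed it on. The force rose to about 6 N, then fell to nearly zero as the lips passed the groove's middle.
- **Press:** I held about 16–17 N for just over a second, by the wrist force reading. About 4–6 N of upward force also appeared, so the blade was probably resting lightly on the block or clip.
- **Clip:** After I withdrew the fork, the clip's centre measured (0.604, 0.163). That agrees with my estimate of the groove to within the cameras' roughly 2 mm. Its size in the image fitted lying flat.
- **Fork and bystanders:** In the last pictures the fork lay wholly on the mat with the open gripper well above it. The tape roll, jar and tile looked unmoved by eye; the beaker was only partly in view, and the arm never went near it.

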